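Load a battery cell into a spring-loaded bench tester

ROBOT

A 6-joint arm with a two-finger parallel gripper is mounted at the origin on a cart in front of the work surface, level with it; the furniture and walls round the work are solid. World frame = base frame: x ahead of the robot, y to its left, z up, the work surface at z = 0. Lengths are in m, angles in degrees, forces in N, time in s.
With the tool pointing down it reaches from about 0.35 to 1 m from the base axis. Payload 7.1 kg.
Tool frame: the origin (TCP) lies at the very end of the fingers, on their centre line; the grasp point (between the pads) lies behind it (manip.hold_point_z is the y of the grasp point in the tool frame, in m); y points along the fingers, z is the direction in which the jaws open and shut, and the axes are right-handed (so a half turn about y gives the same grasp; the last joint's range is limited). The gripper opens to 85 mm and grips with 20 to 120 N. Pads are 22 mm wide; open, the fingers measure 114 mm over their backs; the gripper's body (76 mm by 85 mm) begins 54 mm behind the grasp point. The pads swing forward as they close: fully open they stand 13 mm farther back than shut.
Start: joints at [-66.406, 24.242, 93.386, -0, 62.372, -1.089], TCP at [0.261, -0.568, 0.231] pointing down, gripper open.
Joint ranges: [-172.04, 172.04], [-51.8, 120.97], [4.93, 147.93], [-75.15, 255.16], [6.16, 154.13], [-145.62, 145.62]. Speed limits (degrees/s): [136.94, 136.94, 172.46, 180, 180, 180].

INTERFACE

Orientations are given as [roll, pitch, yaw] about the fixed x, y, z axes, in that order (R = Rz(yaw) Ry(pitch) Rx(roll)).
In Python, from cell import manip gives the robot as it stands.
- The arm moves only by the tool arm_command, never from a script. Its argument "plan" is a list of rows, each a list of 2 entries, a list of its own where there are three numbers: the shift along the tool's x, y, z in mm, then the turn, a rotation vector about the tool's x, y, z in rad. In form: [[[dx, dy, dz], [ax, ay, az]], ...]. A call has 1 to 10 rows; each row shifts and turns the commanded pose from where the row before left it, along the tool's axes as they then stand; what a row does not reach is not made up. A row lasts 1/10 s, in which the tool goes at most 50 mm and 8.59 degrees, less where a joint would pass 70% of its speed; a pose out of reach is approached as far as the arm can. A call is refused whole if a number of a shift passes 50 or a number of a turn 0.15, either way. A call with a gripper value outside its range is refused whole. "hand" is the opening, from 0 (shut) to 1 (fully open), set as the call begins (left out, the last holds). The fingers move at their own pace and stop on an object; "force" is the grip in N (left out, the last holds). Time passes only in rows, so rows that do not move let the fingers close. It gives the time, the measured TCP pose, the force and the opening at its end, in the units of the state.
- manip.get_state(): the state, without advancing time (a new reading comes with each control period).
- manip.get_image(name): name is "scene" or "top"; returns the picture (420x560x3 uint8, red, green, blue); there is no depth.
- manip.get_calibration(name): a dict with "fx", "fy", "cx", "cy" (pixels), "R" (3x3) and "t" (3): a world point X has camera coordinates R X + t. Camera axes: x right, y down, z forward; pixel columns grow to the right and rows downward; lengths in m; the calibration is good to about 2 mm. A picture is of the moment at which its call begins. get_calibration takes no time and is no camera call.
- manip.close_job(): hands the job in, once; it reports no verdict.
Trained networks look in the newest picture that a camera, given by its name, has taken for a name from the list of things; names that differ only in an ending like _2 or _b are one class to them, and where a whole thing is asked for, a point or a joint stands for the part that bears it (a point fixed in the world has none). Each returns a list of dicts, best first, with "score" (0 to 1); they miss things now and then, are a little off and sometimes report something else, mostly with a low value. They report only what shows in the picture. A call takes as long as a camera call. They do not tell look-alikes from the thing itself.
- manip.spot_in(camera, target): "point" ([x, y, z] in m, in the coordinates of the camera as it stood for that picture, good to about 4 mm: the middle of the surface that is visible of it).
- manip.silhouettes(camera, target): "region" (420x560 bool, what is visible of it).
The state is a dict: "clock": time; "joint_positions": joint angles; "qd": joint speeds; "tau": joint torques, N m; "eef_pos": TCP position; "ee_rot": TCP orientation; "contact_force": force on the tool from outside, world axes, zero at the start; "moment": the same for the moment, N m; "opening": opening from 0.0 (shut) to 1.0 (fully open).
Only numpy, scipy, OpenCV 4.12 (cv2) and the standard library are available. Lean on these libraries where they do the work, as an engineer would, in place of code of your own. Each camera call takes 0.05 s, during which the arm holds its last target.

TASK

Take the blue battery cell off its stand and load it into the bench tester: push its flat end against the sprung contact, keep the spring pressed while you roll the button end down past the orange retaining lip, and let the spring seat the cell under the lip. Leave it lying level in both saddles, let go of it, handle the tester gently without driving the spring hard against its stop or forcing the cell onto the lip, and leave the module, the bottle and the spool where they stand.

Things in the scene. Friction and masses are not known exactly. Their poses are not given: they have to be found in the camera images.
- cell: Loose blue battery cell, 90 g, a cylinder 26 mm across, body 65 mm long, white band round the button end. Origin at the middle of the body on its axis; x runs along the axis towards the button end (y, z turn as it rolls). Flat steel end face at x = -32.5 mm, white end face at x = +32.5 mm. At the start it lies level in the stand.
- cell_button (a point): Tip of the cell's steel button (8 mm across, standing 2 mm out of the white end face), 34.5 mm from the cell's origin along its x. With the flat end at the free spring, a button end raised by about 40 degrees clears the lip. While the cell rolls level with its flat end kept in place the spring is pressed in 1 to 3 mm more, so leave room for that or give way.
- stand: Fixed grey stand, foot 90 x 50 x 6 mm, origin under its centre on the worktop, z up. Two V saddles, 5 mm thick, at x = -22 and +22 mm hold the cell along the stand's x, its axis 33 mm above the worktop; between them the cell is free at its sides and below.
- tester: Fixed battery tester, grey foot 210 x 96 x 10 mm, black pod (top 28 mm) at its +x end; origin under its centre on the worktop, z up, x from spring end to lip end. A black carriage (plate 36 mm wide, top 24 mm) is clamped on it, carrying spring, saddles, stop and lip. It stands up to 8 mm either way along x from nominal, unmeasured: find it by feel. More than 30 N on any of it does damage.
- tester_axis (a point): On the tester at x = 0, y = 0, 50 mm above the worktop; turns with the tester. Nominal middle of the seated cell: level on y = 0, axis 50 mm up, button against the end stop under the lip, flat end pressing the spring in 4 mm. Really up to 8 mm off along x, as the carriage is.
- spring_nominal (a point): Nominal tip of the free sprung contact (tester x = -28.5 mm, 50 mm up; really up to 8 mm off along x with the carriage): brass dome of 6 mm radius on a coil spring facing +x. Pushed to -x it yields with 1 N at first, then 0.9 N per mm, to a hard stop at 12.5 mm (12 N). Behind it the housing, x = -48.5 to -68.5 mm, 30 mm wide, top 59 mm.
- stop_nominal (a point): Nominal face of the end stop (tester x = +34.5 mm, 50 mm up; off along x with the carriage), 18 mm wide, top 68.5 mm. From it the orange retaining lip reaches 5.5 mm back towards the spring, underside 64.5 mm and top 68.5 mm above the worktop. The cell's edge passes the lip when the spring is pressed in 9.5 to 12 mm (about 10 to 11.5 N with the cell level).
- saddle_nominal (a point): Bottom of the seated cell over the spring-end V saddle (tester x = -28 mm, 37 mm up; off along x with the carriage). The other V saddle is at x = +24 mm. Each is 5 mm thick with 45 degree flanks reaching 15 mm either side of y = 0 and 44 mm up; between them the cell is free at its sides.
- module: Loose bystander: closed flat module with an aluminium cover, 89 x 61 x 20 mm, origin under its centre.
- flux_bottle: Loose bystander: small brown dropper bottle, 33 mm across, 102 mm high, origin under its centre.
- spool: Loose bystander: nearly empty grey spool, 63 mm across, 70 mm high, origin under its centre.
Mind the look-alikes: they are no part of the job. There is more than one size of the cell; the one meant has the size given above.

How it is judged (in metres and radians):
On the way:
1. the cell is lifted clear of its stand (height (world z) of cell above 0.06 m), for 0.2 s.
At the end, for the whole second after the job is handed in: the cell lies at rest in the tester, its axis within 3 mm of the seated height and of the tester's centre line and within 0.05 rad of the tester's x, its middle within 11 mm of the tester's middle along x (the carriage's place varies by 8 mm), button end towards the lip (z of cell in the frame of tester_axis between -0.003 and 0.0025 m and y of cell in the frame of tester_axis between -0.003 and 0.003 m and x of cell in the frame of tester_axis between -0.011 and 0.011 m and x of cell_button in the frame of tester_axis above 0.02 m and angle between the x axis of cell and the x axis of tester, either way round below 0.05 rad and linear speed of cell below 0.02 m/s); the robot touches nothing.
It fails at once if the cell presses on the tester with more than 30 N (contact force between cell and tester above 30 N).
It fails at once if the gripper pushes the tester with more than 30 N (contact force between the arm and tester above 30 N).
It fails at once if the fingers push the tester with more than 30 N (contact force between the fingers and tester above 30 N).
It fails at once if a bystander is moved by more than 30 mm (distance of any of module, flux_bottle, spool from where it was at the start of the episode above 0.03 m).
It fails at once if the bottle or the spool is tipped (angle between any of flux_bottle, spool's own z axis and vertical above 0.5 rad).
It also fails if it takes over 61 s, if anything falls off the work surface, if the arm or the gripper's body presses on something with over 40 N, if the wrist force passes 120 N, or if a joint passes its speed limit or range.

## Working session

There is one attempt and no reset: what is moved stays moved. The work goes in short steps, Python scripts to look and compute and a tool call to move; the robot and the scene stay as the last step left them, time stands still between calls to the robot, and variables do not carry over. Pictures are saved under pics/ and viewed, and the job is handed in when it is done.

Besides the shell and the picture viewer there is one more tool, called after "Emit:" as name(argument=value, ...), one argument or row to a line, values as JSON. arm_command: Moves the arm, as the interface text tells. Its arguments: {"type":"object","properties":{"plan":{"type":"array","items":{"type":"array"}},"hand":{"type":"number"},"force":{"type":"number"}},"required":["plan"]}

```bash
ls; mkdir -p pics
python3 - <<'E'
from cell import manip
import cv2, numpy as np
for n in ("scene","top"):
    im=manip.get_image(n); cv2.imwrite(f"pics/{n}0.png",im[:,:,::-1])
    c=manip.get_calibration(n); print(n,{k:np.round(v,4).tolist() for k,v in c.items()})
print(manip.get_state(), manip.hold_point_z)
E
```

```text
pics
scene {'fx': 392.4403, 'fy': 392.4403, 'cx': 276.8245, 'cy': 210.5866, 'R': [[-0.6977, -0.7164, 0.0085], [-0.5333, 0.5114, -0.6739], [0.4784, -0.4746, -0.7388]], 't': [0.3961, 0.2943, 0.6702]}
top {'fx': 442.6685, 'fy': 442.6685, 'cx': 277.5751, 'cy': 220.0413, 'R': [[-0.0101, -0.9997, 0.0226], [-0.9884, 0.0065, -0.1519], [0.1517, -0.0239, -0.9881]], 't': [0.0266, 0.5315, 0.9147]}
{'clock': 0.1, 'joint_positions': array([-6.64061191e+01,  2.42804581e+01,  9.34257807e+01, -6.97564889e-04,
        6.23733341e+01, -1.09121094e+00]), 'qd': array([ 0.10598133, -0.15130876, -0.03882817,  0.02288668,  0.05650121,
       -0.02889573]), 'tau': array([-3.38765094e-03, -5.58431375e+01, -2.82447499e+01, -1.58311573e-04,
        2.98488107e-03,  1.49674031e-05]), 'eef_pos': array([ 0.26081937, -0.56744257,  0.23062774]), 'ee_rot': array([-9.00795703e+01,  8.97920626e-04, -1.55314585e+02]), 'contact_force': array([-0.57867764, -0.54706304, -0.34073835]), 'moment': array([-0.02082592,  0.02541004, -0.00361189]), 'opening': 0.9976595019906189} -0.0187
```

View pics/scene0.png

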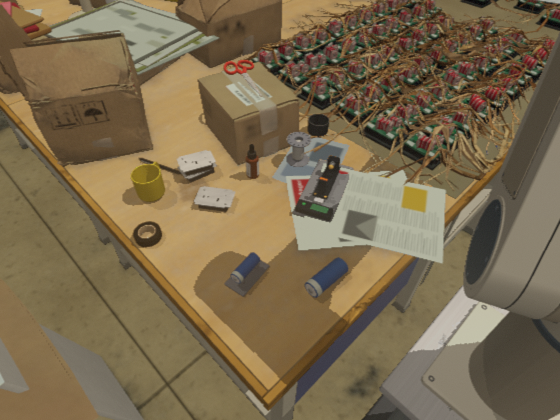

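View pics/top0.png

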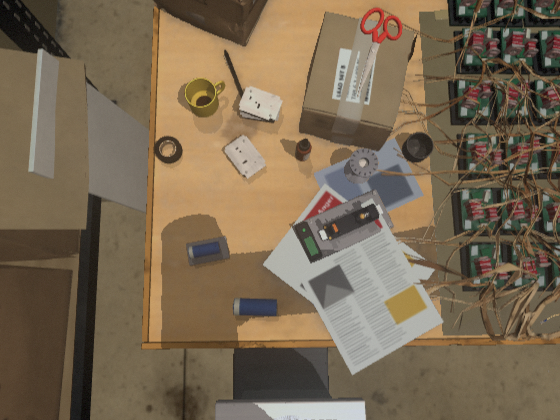

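```bash
cat > h.py <<'E'
from cell import manip
import cv2, numpy as np
C={n:manip.get_calibration(n) for n in("scene","top")}
for c in C.values():
    c["R"]=np.array(c["R"]);c["t"]=np.array(c["t"])
def proj(n,X):
    c=C[n];p=np.atleast_2d(X)@c["R"].T+c["t"]
    return np.c_[c["fx"]*p[:,0]/p[:,2]+c["cx"],c["fy"]*p[:,1]/p[:,2]+c["cy"]]
def ray(n,u,v,z):
    c=C[n];d=c["R"].T@np.array([(u-c["cx"])/c["fx"],(v-c["cy"])/c["fy"],1]);o=-c["R"].T@c["t"]
    return o+d*(z-o[2])/d[2]
def toworld(n,p):
    c=C[n];return c["R"].T@(np.array(p)-c["t"])
def crop(n,im,u0,v0,w,h,s,name):
    cv2.imwrite("pics/"+name,cv2.resize(im[v0:v0+h,u0:u0+w,::-1],None,fx=s,fy=s,interpolation=cv2.INTER_CUBIC))
E
python3 - <<'E'
from h import *
a=cv2.imread("pics/top0.png")[:,:,::-1];b=cv2.imread("pics/scene0.png")[:,:,::-1]
crop("top",a,170,190,230,140,3.4,"t_crop.png")
crop("scene",b,210,140,190,160,3.7,"s_crop.png")
for n in C:
  for t in ("cell","stand","tester","module","flux_bottle","spool"):
    print(n,t,[(round(d["score"],2),np.round(toworld(n,d["point"]),3).tolist()) for d in manip.spot_in(n,t)][:3])
print(manip.get_state()["clock"])
E
```

```text
scene cell [(0.92, [0.342, 0.085, 0.036]), (0.88, [0.47, 0.185, 0.041])]
scene stand [(0.75, [0.464, 0.195, 0.006])]
scene tester [(0.66, [0.516, -0.097, 0.013])]
scene module [(0.82, [0.677, 0.104, 0.022]), (0.72, [0.647, -0.149, 0.051])]
scene flux_bottle [(0.61, [0.688, -0.024, 0.052])]
scene spool [(0.57, [0.645, -0.148, 0.051])]
top cell [(0.93, [0.463, 0.179, 0.041]), (0.62, [0.348, 0.072, 0.032])]
top stand [(0.55, [0.467, 0.168, 0.004])]
top tester [(0.81, [0.517, -0.12, 0.01]), (0.58, [0.464, 0.17, 0.002])]
top module [(0.7, [0.675, 0.093, 0.014])]
top flux_bottle [(0.59, [0.684, -0.033, 0.06])]
top spool [(0.7, [0.646, -0.158, 0.067])]
0.7
```

View pics/t_crop.png

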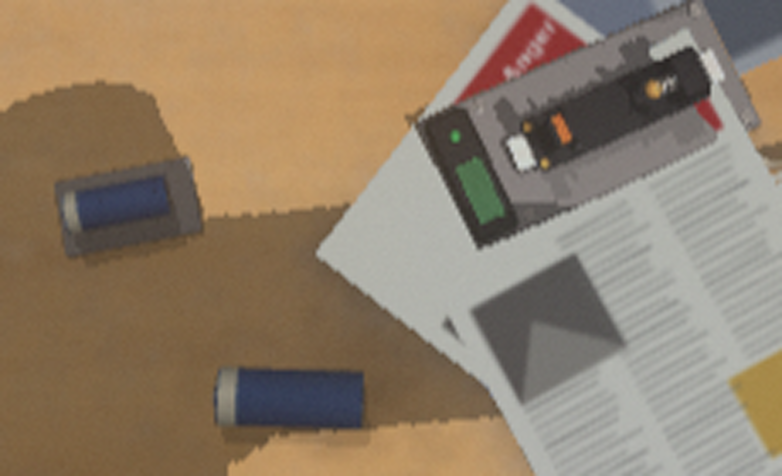

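View pics/s_crop.png

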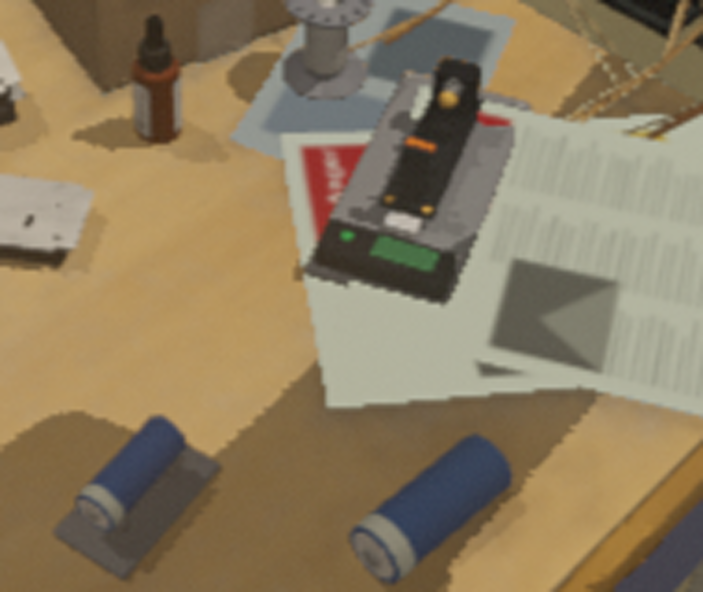

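Run:
```python
from h import *
a=cv2.imread("pics/top0.png")[:,:,::-1];b=cv2.imread("pics/scene0.png")[:,:,::-1]
crop("top",a,285,182,105,80,7.5,"t_crop2.png")
crop("scene",b,286,148,70,75,8,"s_crop2.png")
crop("top",a,180,230,55,40,14,"t_crop3.png")
crop("scene",b,220,245,55,50,12,"s_crop3.png")
```

```text
(no output)
```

View pics/t_crop2.png

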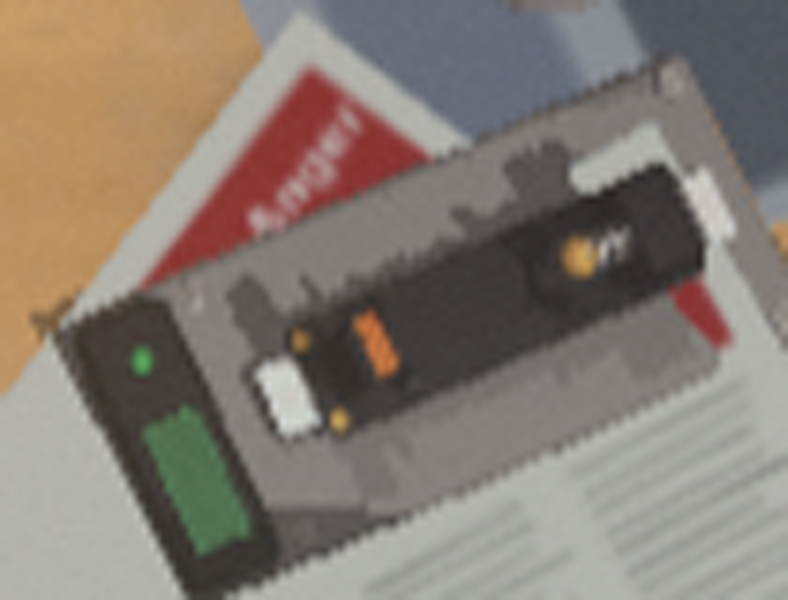

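View pics/s_crop2.png

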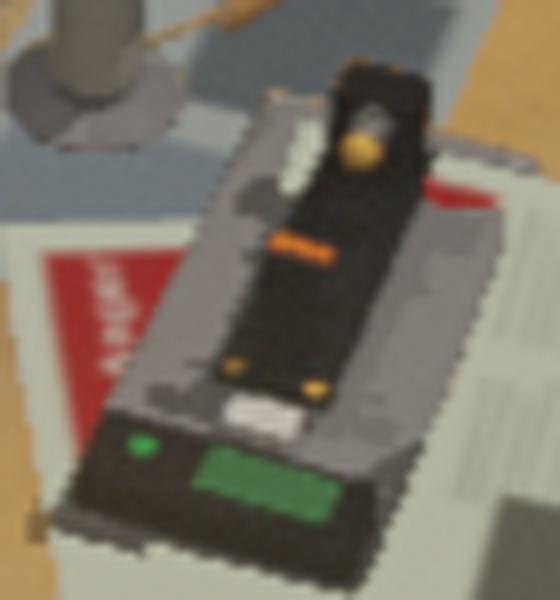

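View pics/t_crop3.png

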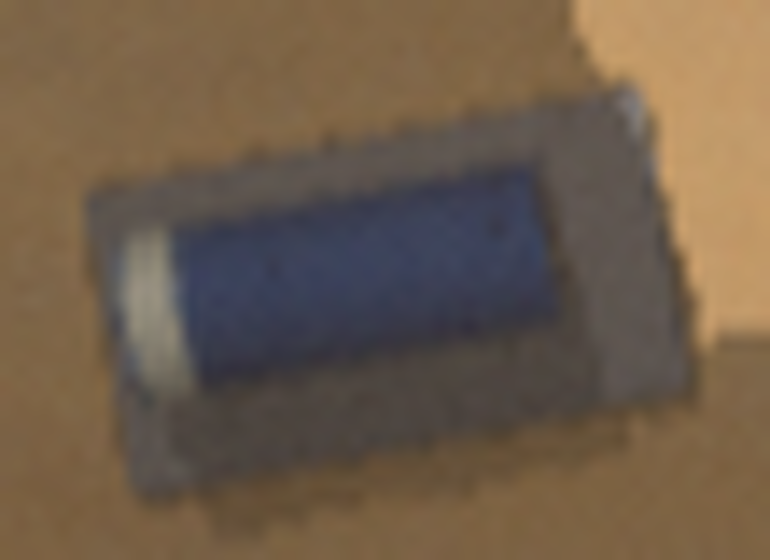

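View pics/s_crop3.png

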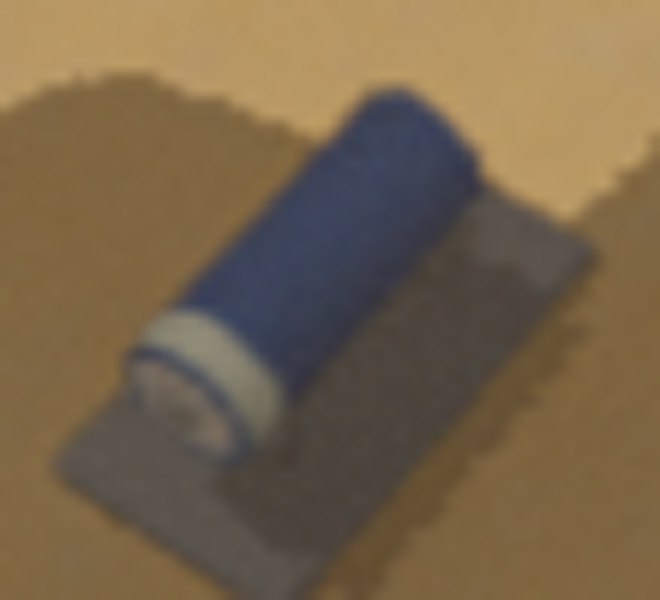

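```bash
cat > fit.py <<'E'
from h import *
from scipy.optimize import minimize
import pickle
S=8
def sil(t,near):
    out={}
    for n in C:
        best=None
        for d in manip.silhouettes(n,t):
            m=d["region"];ys,xs=np.nonzero(m);uv=proj(n,near)[0]
            dd=np.hypot(xs.mean()-uv[0],ys.mean()-uv[1]);print(n,t,round(d["score"],2),m.sum(),round(xs.mean(),1),round(ys.mean(),1),round(dd,1))
            if dd<15 and best is None: best=m
        out[n]=best
    return out
def render(n,parts,pose,box):
    x,y,yaw=pose[:3];c,s=np.cos(yaw),np.sin(yaw);u0,v0,w,h=box
    im=np.zeros((h*S,w*S),np.uint8)
    for P in parts:
        W=np.c_[x+c*P[:,0]-s*P[:,1],y+s*P[:,0]+c*P[:,1],P[:,2]]
        uv=(proj(n,W)-[u0,v0]+0.5)*S-0.5
        cv2.fillConvexPoly(im,cv2.convexHull(np.round(uv).astype(np.int32)),255)
    return cv2.resize(im,(w,h),interpolation=cv2.INTER_AREA)/255.
def box(x0,x1,y0,y1,z0,z1):
    return np.array([[x,y,z] for x in(x0,x1) for y in(y0,y1) for z in(z0,z1)])/1000
def cyl(x0,x1,r,z):
    a=np.linspace(0,2*np.pi,40);return np.array([[x,r*np.cos(t),z+r*np.sin(t)] for x in(x0,x1) for t in a])/1000
def fit(masks,parts,p0,cams=("scene","top")):
    bx={}
    for n in cams:
        ys,xs=np.nonzero(masks[n]);bx[n]=(xs.min()-12,ys.min()-12,np.ptp(xs)+25,np.ptp(ys)+25)
    def cost(q):
        p=[q[0]/1000,q[1]/1000,q[2]/100];e=0
        for n in cams:
            u,v,w,h=bx[n];e+=np.abs(render(n,parts,p,bx[n])-masks[n][v:v+h,u:u+w]).sum()
        return e
    q0=np.array([p0[0]*1000,p0[1]*1000,p0[2]*100]);
    for sz in(12,5,2):
        r=minimize(cost,q0,method="Nelder-Mead",options=dict(initial_simplex=np.vstack([q0]+[q0+sz*np.eye(3)[i] for i in range(3)]),xatol=.02,fatol=.1));q0=r.x
    return np.round([q0[0],q0[1],np.degrees(q0[2]/100)],2),r.fun
E
cat > f1.py <<'E'
from fit import *
T=sil("tester",[.517,-.105,.01]);K=sil("cell",[.465,.182,.033]);D=sil("stand",[.465,.18,.006])
pickle.dump((T,K,D),open("m.pkl","wb"))
tp=[box(-105,105,-48,48,0,10),box(70,105,-48,48,0,28),box(-68.5,-48.5,-15,15,10,59),box(34.5,40,-9,9,10,68.5)]
cp=[cyl(-32.5,32.5,13,33),cyl(32.5,34.5,4,33)]
sp=[box(-45,45,-25,25,0,6)]+cp
for nm,M,P,p0 in(("tester",T,tp,[.517,-.105,1.9]),("cell",K,cp,[.465,.182,1.75]),("stand",D,sp,[.465,.182,1.75])):
    print(nm,fit(M,P,p0)) if all(m is not None for m in M.values()) else print(nm,"missing")
    for n in C:
        if M[n] is not None: print(nm,n,fit(M,P,p0,(n,)))
print(manip.get_state()["clock"])
E
python3 f1.py
```

```text
scene tester 0.58 2446 323.3 190.4 3.3
top tester 0.6 3968 341.9 226.6 7.6
scene cell 0.65 846 325.6 276.7 78.5
scene cell 0.56 366 244.8 267.7 3.2
top cell 0.64 373 203.2 250.1 1.7
top cell 0.64 750 254.6 307.2 75.5
scene stand 0.93 551 247.9 278.5 2.5
top stand 0.75 525 209.5 251.8 3.7
top stand 0.42 3945 342.2 226.8 138.7
tester (array([ 522.94, -124.27,  114.13]), np.float64(429.5764705882353))
tester scene (array([ 527.47, -126.06,  114.67]), np.float64(145.73725490196077))
tester top (array([ 521.71, -123.74,  114.18]), np.float64(137.76078431372548))
cell (array([469.95, 181.4 , 102.24]), np.float64(144.4))
cell scene (array([472.67, 180.36, 103.81]), np.float64(79.19999999999999))
cell top (array([468.89, 181.02, 100.87]), np.float64(31.76470588235294))
stand (array([469.69, 177.41, 100.41]), np.float64(960.070588235294))
stand scene (array([473.  , 177.92, 101.71]), np.float64(499.8549019607843))
stand top (array([469.29, 177.44, 100.26]), np.float64(433.5686274509804))
1.0
```

```bash
cat > ov.py <<'E'
from fit import *
from scipy.spatial import ConvexHull
def overlay(n,src,bx,s,polys,name):
    im=cv2.imread(src);u,v,w,h=bx
    im=cv2.resize(im[v:v+h,u:u+w],None,fx=s,fy=s,interpolation=cv2.INTER_CUBIC)
    for W,col in polys:
        uv=((proj(n,W)-[u,v]+.5)*s-.5)
        cv2.polylines(im,[np.round(uv).astype(np.int32)],True,col,1)
    cv2.imwrite("pics/"+name,im)
def tf(P,x,y,yawd):
    a=np.radians(yawd);P=np.array(P,float)/1000
    return np.c_[x/1000+np.cos(a)*P[:,0]-np.sin(a)*P[:,1],y/1000+np.sin(a)*P[:,0]+np.cos(a)*P[:,1],P[:,2]]
def rect(x0,x1,y0,y1,z): return [[x0,y0,z],[x1,y0,z],[x1,y1,z],[x0,y1,z]]
def tester(x,y,a,d):
    L=[(rect(-105,105,-48,48,10),(0,255,0)),(rect(-105,105,-48,48,0),(0,160,0)),(rect(72,105,-48,48,28),(0,255,255)),
    (rect(-68.5+d,-48.5+d,-15,15,59),(255,0,255)),(rect(29+d,34.5+d,-9,9,68.5),(255,255,0)),
    ([[ -34.5+d+6*np.cos(t),6*np.sin(t),50] for t in np.linspace(0,6.28,20)],(255,255,255))]
    return [(tf(P,x,y,a),c) for P,c in L]
def cellp(x,y,a):
    L=[(rect(-45,45,-25,25,6),(0,255,0))]
    for X in(-32.5,32.5): L.append(([[X,13*np.cos(t),33+13*np.sin(t)] for t in np.linspace(0,6.28,30)],(255,255,255)))
    L.append((rect(-32.5,32.5,-13,13,33),(255,255,0)))
    return [(tf(P,x,y,a),c) for P,c in L]
if __name__=="__main__":
    import sys
    t=eval(sys.argv[1]);c=eval(sys.argv[2])
    overlay("top","pics/top0.png",(280,182,110,90),7,tester(*t),"o1.png")
    overlay("scene","pics/scene0.png",(286,148,70,75),8,tester(*t),"o2.png")
    overlay("top","pics/top0.png",(180,230,55,40),14,cellp(*c),"o3.png")
    overlay("scene","pics/scene0.png",(220,245,55,50),12,cellp(*c),"o4.png")
    a=[cv2.imread(f"pics/o{i}.png") for i in(1,2,3,4)]
    a=[cv2.resize(i,(560,440)) if 0 else i for i in a]
E
python3 ov.py "(523,-124,114.2,0)" "(470,181,101)"
```

```text
(no output)
```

View pics/o1.png

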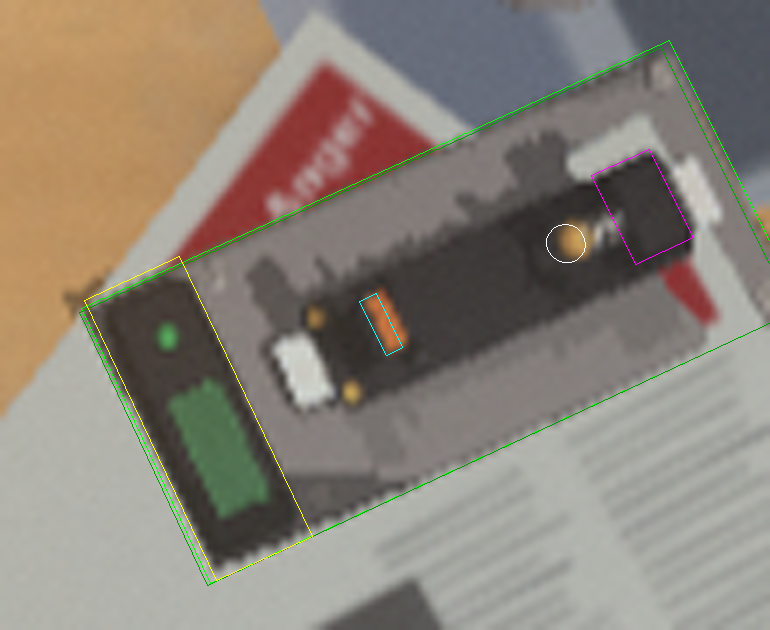

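View pics/o2.png

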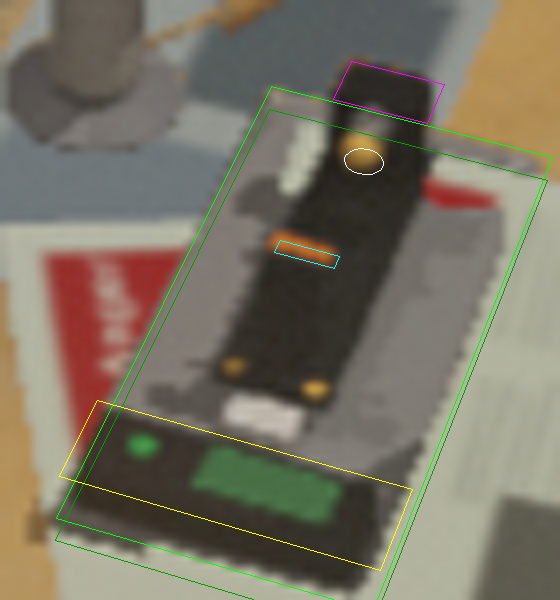

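View pics/o3.png

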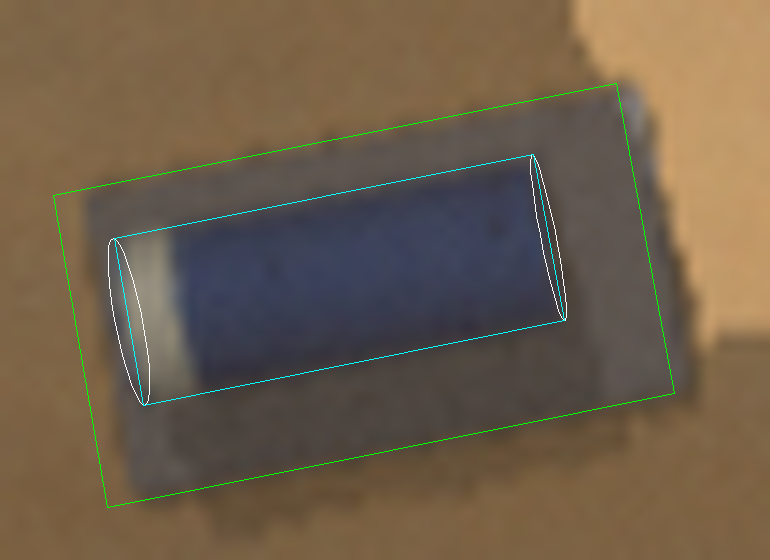

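View pics/o4.png

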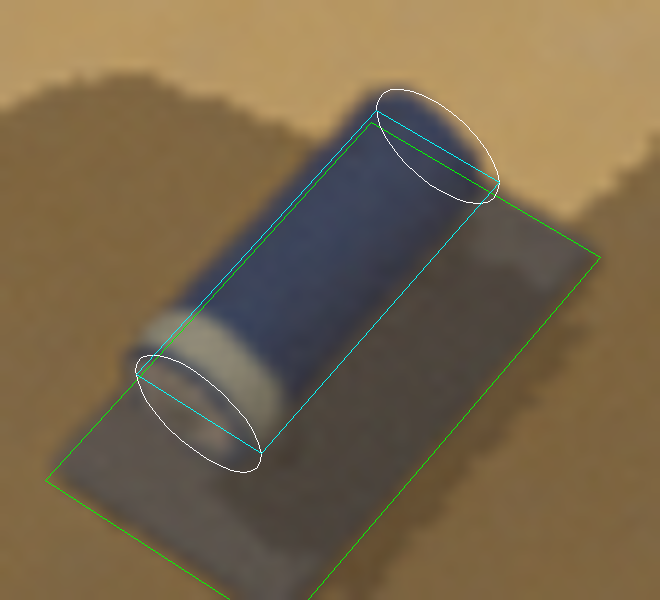

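```bash
cat > tri.py <<'E'
from h import *
from scipy.optimize import least_squares
def tri(uv):
    f=lambda X:np.concatenate([(proj(n,X)[0]-uv[n]) for n in uv])
    r=least_squares(f,[.5,-.1,.05]);return r.x,r.fun
if __name__=="__main__":
    a={"top":cv2.imread("pics/top0.png"),"scene":cv2.imread("pics/scene0.png")}
    bx={"lip":{"top":(325,218,25,18),"scene":(315,172,20,14)},"dome":{"top":(352,206,22,20),"scene":(324,160,14,14)}}
    for k in bx:
        uv={}
        for n,(u,v,w,h) in bx[k].items():
            hsv=cv2.cvtColor(a[n][v:v+h,u:u+w],cv2.COLOR_BGR2HSV).astype(float)
            m=((hsv[...,0]<26)&(hsv[...,0]>4)&(hsv[...,1]>90)&(hsv[...,2]>90))
            if k=="lip": m&=hsv[...,1]>140
            ys,xs=np.nonzero(m);uv[n]=np.array([u+xs.mean(),v+ys.mean()]);print(k,n,m.sum(),uv[n].round(2),np.ptp(xs),np.ptp(ys))
            z={"lip":.0685,"dome":.052}[k];print("  plane",ray(n,*uv[n],z).round(4))
        X,r=tri(uv);print(k,X.round(4),r.round(2))
E
python3 tri.py
python3 - <<'E'
from ov import *
for n in C: print(n,(-C[n]["R"].T@C[n]["t"]).round(3))
p=tf([[31.75,0,68.5],[-34.5,0,50]],523,-124,114.2);print(p)
E
```

```text
lip top 25 [334.72 227.28] 5 8
  plane [ 0.5112 -0.0967  0.0685]
lip scene 23 [323.35 178.52] 7 3
  plane [ 0.5126 -0.0962  0.0685]
lip [ 0.5117 -0.0963  0.0689] [-0.18 -0.25  0.33  0.05]
dome top 21 [361.71 215.81] 4 5
  plane [ 0.5379 -0.158   0.052 ]
dome scene 19 [330.89 166.42] 4 3
  plane [ 0.5391 -0.157   0.052 ]
dome [ 0.5385 -0.1577  0.0518] [-0.19 -0.27  0.37  0.06]
scene [0.113 0.451 0.69 ]
top [0.387 0.045 0.984]
[[ 0.50998494 -0.09504019  0.0685    ]
 [ 0.53714234 -0.15546814  0.05      ]]
```

Emit:
arm_command(
  plan=[
    [[-25.1, 5, -29.7], [0, 0, 0]],
    [[-25.1, 5, -29.7], [0, 0, 0]],
    [[-25.1, 5, -29.7], [0, 0, 0]],
    [[-25.1, 5, -29.7], [0, 0, 0]],
    [[-25.1, 5, -29.7], [0, 0, 0]],
    [[-25.1, 5, -29.7], [0, 0, 0]],
    [[-25.1, 5, -29.7], [0, 0, 0]],
    [[-25.1, 5, -29.7], [0, 0, 0]],
    [[-25.1, 5, -29.7], [0, 0, 0]],
    [[-25.1, 5, -29.7], [0, 0, 0]],
  ],
  hand=0.7,
)

```text
clock: 2.0
eef_pos: [0.3654, -0.1918, 0.1814]
ee_rot: [-90.0, 0.0, -155.3]
contact_force: [-0.3, -0.4, -0.3]
opening: 0.699
```

Emit:
arm_command(
  plan=[
    [[-25.1, 5, -29.7], [0, 0, 0]],
    [[-25.1, 5, -29.7], [0, 0, 0]],
    [[-25.1, 5, -29.7], [0, 0, 0]],
    [[-25.1, 5, -29.7], [0, 0, 0]],
    [[-25.1, 5, -29.7], [0, 0, 0]],
    [[-25.1, 5, -29.7], [0, 0, 0]],
    [[-25.1, 5, -29.7], [0, 0, 0]],
    [[-25.1, 5, -29.7], [0, 0, 0]],
    [[-25.1, 5, -29.7], [0, 0, 0]],
    [[-25.1, 5, -29.7], [0, 0, 0]],
  ],
)

```text
clock: 3.0
eef_pos: [0.4695, 0.1833, 0.1313]
ee_rot: [-90.0, 0.0, -155.3]
contact_force: [0.1, -0.4, -0.4]
opening: 0.696
```

Emit:
arm_command(
  plan=[
    [[0, 0, 0], [0, -0.133, 0]],
    [[0, 0, 0], [0, -0.133, 0]],
    [[0, 0, 0], [0, -0.133, 0]],
    [[0, 0, 0], [0, -0.133, 0]],
    [[0, 0, 0], [0, -0.133, 0]],
    [[0, 0, 0], [0, -0.133, 0]],
    [[0, 0, 0], [0, -0.133, 0]],
    [[0, 0, 0], [0, -0.133, 0]],
    [[0, 0, 0], [0, -0.133, 0]],
    [[0, 0, 0], [0, -0.133, 0]],
  ],
)

```text
clock: 4.0
eef_pos: [0.4693, 0.1815, 0.1314]
ee_rot: [-90.0, 0.0, -78.8]
contact_force: [0.6, -0.5, -0.5]
opening: 0.701
```

```bash
cat > go.py <<'E'
from h import *
from scipy.spatial.transform import Rotation as Ro
def st(): return manip.get_state()
def pose(s=None):
    s=s or st();return np.array(s["eef_pos"]),Ro.from_euler("xyz",s["ee_rot"],degrees=True)
def delta(p,R):  # to target: shift in tool frame mm (done first, at present orientation) and rotvec
    p0,R0=pose();return R0.inv().apply(np.array(p)-p0)*1000,(R0.inv()*R).as_rotvec()
def down(psi,tilt=0): # tool x heading psi, tilt about tool z (deg)
    return Ro.from_euler("xyz",[-90,0,psi],degrees=True)*Ro.from_rotvec([0,0,np.radians(tilt)])
def report():
    s=st();print("clk",round(s["clock"],2),"p",(s["eef_pos"]*1000).round(1),"rpy",s["ee_rot"].round(2),"F",s["contact_force"].round(2),"M",s["moment"].round(3),"op",round(s["opening"],3))
E
python3 - <<'E'
from go import *
report()
im=manip.get_image("top");crop("top",im,150,200,160,130,5,"p1.png")
print(*[v.round(4) for v in delta([.470,.181,.0143],down(-79))])
E
```

```text
clk 4.0 p [469.3 181.5 131.4] rpy [-89.98   0.   -78.8 ] F [ 0.65 -0.49 -0.45] M [-0.008 -0.005  0.028] op 0.701
[  0.6961 117.1651   0.5458] [-0.0004  0.0099 -0.0001]
```

View pics/p1.png

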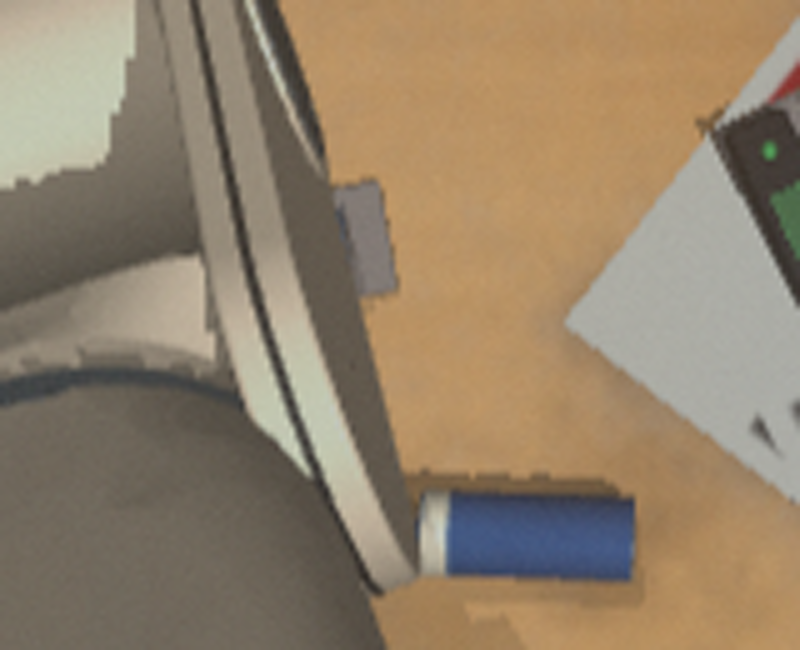

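Emit:
arm_command(
  plan=[
    [[0, 14, 0], [0, 0.01, 0]],
    [[0, 14, 0], [0, 0, 0]],
    [[0, 14, 0], [0, 0, 0]],
    [[0, 14, 0], [0, 0, 0]],
    [[0, 12, 0], [0, 0, 0]],
    [[0, 10, 0], [0, 0, 0]],
  ],
)

```text
clock: 4.65
eef_pos: [0.4691, 0.1815, 0.0526]
ee_rot: [-90.0, -0.0, -79.8]
contact_force: [0.0, 0.1, 0.2]
opening: 0.703
```

Run:
```python
from go import *
report()
im=manip.get_image("scene");crop("scene",im,200,200,110,110,5.4,"p2.png")
print(*[v.round(4) for v in delta([.470,.181,.0143],down(-79))])
```

```text
clk 4.65 p [469.1 181.5  52.6] rpy [-90.01  -0.   -79.77] F [0.05 0.11 0.19] M [-0.026 -0.009 -0.021] op 0.703
[ 0.4903 37.1554  1.6612] [ 0.0019 -0.013   0.0003]
```

View pics/p2.png

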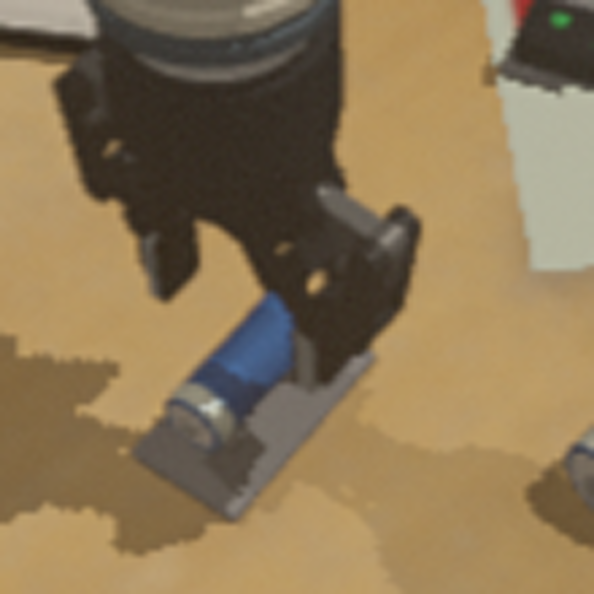

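Emit:
arm_command(
  plan=[
    [[0, 10, 1], [0, -0.013, 0]],
    [[0, 10, 0], [0, 0, 0]],
    [[0, 10, 0], [0, 0, 0]],
    [[0, 7, 0], [0, 0, 0]],
    [[0, 0, 0], [0, 0, 0]],
  ],
)

```text
clock: 5.2
eef_pos: [0.4694, 0.1814, 0.0153]
ee_rot: [-90.1, -0.0, -78.9]
contact_force: [-0.6, 0.1, 0.6]
opening: 0.699
```

Emit:
arm_command(
  plan=[
    [[0, 0, 0], [0, 0, 0]],
    [[0, 0, 0], [0, 0, 0]],
    [[0, 0, 0], [0, 0, 0]],
    [[0, 0, 0], [0, 0, 0]],
    [[0, 0, 0], [0, 0, 0]],
    [[0, 0, 0], [0, 0, 0]],
  ],
  hand=0.0,
  force=20,
)

```text
clock: 5.8
eef_pos: [0.4707, 0.1819, 0.0167]
ee_rot: [-89.9, 0.0, -78.9]
contact_force: [1.4, 0.6, 3.4]
opening: 0.295
```

Run:
```python
from go import *
report()
im=manip.get_image("scene");crop("scene",im,200,200,110,110,5.4,"p3.png")
```

```text
clk 5.8 p [470.7 181.9  16.7] rpy [-8.992e+01  1.000e-02 -7.894e+01] F [1.4  0.56 3.36] M [ 0.05  -0.23  -0.021] op 0.295
```

View pics/p3.png

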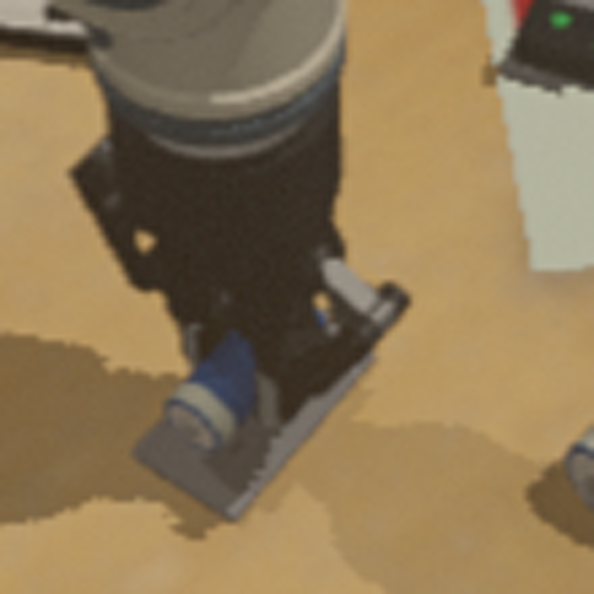

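Emit:
arm_command(
  plan=[
    [[0, 0, 0], [0, 0, 0]],
    [[0, 0, 0], [0, 0, 0]],
    [[0, 0, 0], [0, 0, 0]],
    [[0, -5, 0], [0, 0, 0]],
    [[0, -15, 0], [0, 0, 0]],
    [[0, -25, 0], [0, 0, 0]],
    [[0, -25, 0], [0, 0, 0]],
    [[0, -25, 0], [0, 0, 0]],
    [[0, -25, 0], [0, 0, 0]],
    [[0, 0, 0], [0, 0, 0]],
  ],
  force=70,
)

```text
clock: 6.85
eef_pos: [0.4713, 0.1822, 0.139]
ee_rot: [-89.8, 0.0, -78.9]
contact_force: [1.5, 0.8, -1.9]
opening: 0.282
```

```bash
cat > geo.py <<'E'
# 2D carriage-frame geometry (mm), d=0: lip x29..34.5 z64.5..68.5, stop x34.5, dome centre (-34.5-s,50) r6
import numpy as np
def cellpts(cx,cz,th):
    c,s=np.cos(th),np.sin(th);L=[(-32.5,-13),(32.5,-13),(32.5,-4),(34.5,-4),(34.5,4),(32.5,4),(32.5,13),(-32.5,13)]
    return np.array([(cx+c*a-s*b,cz+s*a+c*b) for a,b in L])
def spring(cx,cz,th):
    c,s=np.cos(th),np.sin(th) # face point F, normal -(c,s) ; dome centre distance from face =6 along -(c,s)
    fx,fz=cx-32.5*c,cz-32.5*s
    # (Dx-fx)*(-c)+(50-fz)*(-s)=6 
    Dx=fx-(6+(50-fz)*s)/c
    # contact offset along face
    off=-(Dx-fx)*s+(50-fz)*c
    return -34.5-Dx,off   # compression, offset from axis
def segdist(P,Q):  # min distance between polygons edges (no overlap check sign)
    def pd(p,a,b):
        t=np.clip(np.dot(p-a,b-a)/np.dot(b-a,b-a),0,1);return np.hypot(*(p-a-t*(b-a)))
    m=9e9
    for A,B in((P,Q),(Q,P)):
        for p in A:
            for i in range(len(B)): m=min(m,pd(p,B[i],B[(i+1)%len(B)]))
    return m
import cv2
def inside(P,Q):
    return any(cv2.pointPolygonTest(P.astype(np.float32),tuple(map(float,q)),False)>=0 for q in Q) or any(cv2.pointPolygonTest(Q.astype(np.float32),tuple(map(float,q)),False)>=0 for q in P)
LIP=np.array([(29,64.5),(60,64.5),(60,68.5),(29,68.5)],float)
STOP=np.array([(34.5,20),(60,20),(60,68.5),(34.5,68.5)],float)
def clear(cx,cz,th):
    P=cellpts(cx,cz,th);d=min(segdist(P,LIP),segdist(P,STOP))
    return -1 if inside(P,LIP) or inside(P,STOP) else d
def saddle(cx,cz,th): # bottom clearance over saddle edges (45deg V, vertical measure approx for axis height needed)
    out=[]
    for xs in(-30.5,-25.5,21.5,26.5):
        t=(xs-cx)/np.cos(th)
        if abs(t)<40: out.append(cz+(xs-cx)*np.tan(th)-np.sqrt(13**2*2/np.cos(th)**0)*1/np.sqrt(2)*0-13/np.cos(th)-37)
    return min(out) if out else 99
E
python3 - <<'E'
from geo import *
for th in range(45,-1,-5):
    t=np.radians(th)
    # for face-centre height zf=50+h, list window of s: s from.. with clearance>=0.5 ; s<=12
    for h in (1,3,):
        res=[]
        for s in np.arange(0,12.6,.5):
            # solve cx from s
            cz=50+h+32.5*np.sin(t)
            s0,off=spring(0,cz,t); cx=-(s-s0)
            res.append((s,clear(cx,cz,t),cx,off,saddle(cx,cz,t)))
        ok=[r for r in res if r[1]>.5]
        print(th,h,"s_min %.1f"%(ok[0][0] if ok else -1),"cx@smin %.1f"%(ok[0][2] if ok else 0),"off %.1f sad %.1f"%(res[0][3],res[-3][4]),"cz %.1f"%cz)
E
```

```text
45 1 s_min 0.0 cx@smin -4.0 off 4.6 sad 3.6 cz 74.0
45 3 s_min 0.0 cx@smin -6.0 off 1.8 sad 7.6 cz 76.0
40 1 s_min 0.0 cx@smin -2.6 off 3.7 sad 4.2 cz 71.9
40 3 s_min 0.0 cx@smin -4.3 off 1.1 sad 7.6 cz 73.9
35 1 s_min 0.0 cx@smin -1.3 off 3.0 sad 4.3 cz 69.6
35 3 s_min 0.0 cx@smin -2.7 off 0.5 sad 7.3 cz 71.6
30 1 s_min 0.5 cx@smin -0.5 off 2.3 sad 4.3 cz 67.2
30 3 s_min 0.0 cx@smin -1.2 off -0.0 sad 6.9 cz 69.2
25 1 s_min 8.0 cx@smin -6.9 off 1.7 sad 4.0 cz 64.7
25 3 s_min 7.0 cx@smin -6.8 off -0.5 sad 6.4 cz 66.7
20 1 s_min 7.5 cx@smin -5.4 off 1.1 sad 3.6 cz 62.1
20 3 s_min 7.5 cx@smin -6.2 off -1.0 sad 5.9 cz 64.1
15 1 s_min 9.0 cx@smin -6.2 off 0.6 sad 3.1 cz 59.4
15 3 s_min 8.5 cx@smin -6.2 off -1.5 sad 5.2 cz 61.4
10 1 s_min 9.0 cx@smin -5.6 off 0.0 sad 2.5 cz 56.6
10 3 s_min 9.0 cx@smin -5.9 off -2.0 sad 4.6 cz 58.6
5 1 s_min 7.5 cx@smin -3.7 off -0.5 sad 1.8 cz 53.8
5 3 s_min 7.5 cx@smin -3.9 off -2.5 sad 3.8 cz 55.8
0 1 s_min 8.0 cx@smin -4.0 off -1.0 sad 1.0 cz 51.0
0 3 s_min 8.5 cx@smin -4.5 off -3.0 sad 3.0 cz 53.0
```

Run:
```python
from geo import *
H=np.array([(-48.5,20),(-48.5,59),(-68.5,59),(-68.5,20)],float)
for h in (1,2):
  for th in (40,35,32,30,28,25,20,15,10,5,0):
    t=np.radians(th);cz=50+h+32.5*np.sin(t);s0,_=spring(0,cz,t);row=[]
    for s in (0,3,6,8,9,10,10.5,11,11.5):
        cx=s0-s;P=cellpts(cx,cz,t);hc=-1 if inside(P,H) else segdist(P,H)
        row.append("%.1f/%.1f"%(clear(cx,cz,t),hc))
    print(h,th,"cx(s=0) %.2f cz %.1f"%(s0,cz),*row)
```

```text
1 40 cx(s=0) -2.61 cz 71.9 9.9/12.8 11.8/9.8 13.8/6.9 15.1/5.0 15.7/4.1 16.3/3.3 16.7/2.9 17.0/2.5 17.3/2.1
1 35 cx(s=0) -1.25 cz 69.6 5.3/13.4 7.0/10.5 8.7/7.6 9.9/5.8 10.4/4.9 11.0/4.1 11.3/3.7 11.6/3.3 11.9/2.9
1 32 cx(s=0) -0.49 cz 68.2 2.4/13.9 4.0/11.0 5.6/8.1 6.6/6.3 7.2/5.5 7.8/4.6 8.1/4.2 8.5/3.8 8.8/3.4
1 30 cx(s=0) -0.00 cz 67.2 0.4/14.2 1.9/11.3 3.4/8.5 4.4/6.7 5.0/5.8 5.7/5.0 6.1/4.5 6.5/4.1 7.0/3.7
1 28 cx(s=0) 0.46 cz 66.3 -1.0/14.6 -1.0/11.7 1.2/8.9 2.3/7.1 3.1/6.2 4.0/5.3 4.5/4.9 5.0/4.4 5.5/4.0
1 25 cx(s=0) 1.11 cz 64.7 -1.0/15.1 -1.0/12.3 -1.0/9.4 0.9/7.6 1.9/6.7 2.9/5.8 3.4/5.4 3.9/4.9 4.4/4.5
1 20 cx(s=0) 2.06 cz 62.1 -1.0/16.1 -1.0/13.3 -1.0/10.4 1.1/8.6 2.1/7.6 3.0/6.7 3.5/6.2 4.0/5.7 4.4/5.3
1 15 cx(s=0) 2.84 cz 59.4 -1.0/17.2 -1.0/14.3 -1.0/11.4 -1.0/9.5 0.8/8.5 1.8/7.5 2.3/7.1 2.8/6.6 3.3/6.1
1 10 cx(s=0) 3.42 cz 56.6 -1.0/18.2 -1.0/15.3 -1.0/12.3 -1.0/10.3 0.9/9.4 1.9/8.4 2.4/7.9 2.9/7.4 3.4/6.9
1 5 cx(s=0) 3.81 cz 53.8 -1.0/19.2 -1.0/16.2 -1.0/13.2 1.5/11.2 2.5/10.2 3.5/9.2 4.0/8.7 4.3/8.2 4.5/7.7
1 0 cx(s=0) 4.00 cz 51.0 -1.0/20.0 -1.0/17.0 0.5/14.0 0.7/1
[... 494 characters left out ...]
.0/14.3 1.0/11.5 2.4/8.8 3.4/7.1 4.1/6.2 5.0/5.3 5.4/4.9 5.9/4.4 6.3/4.0
2 25 cx(s=0) 0.64 cz 65.7 -1.0/15.0 -1.0/12.2 -1.0/9.4 1.4/7.6 2.4/6.7 3.4/5.8 3.9/5.4 4.4/4.9 4.9/4.5
2 20 cx(s=0) 1.70 cz 63.1 -1.0/16.1 -1.0/13.3 -1.0/10.4 1.1/8.6 2.1/7.6 3.0/6.7 3.5/6.2 4.0/5.7 4.4/5.3
2 15 cx(s=0) 2.57 cz 60.4 -1.0/17.2 -1.0/14.3 -1.0/11.4 0.1/9.5 1.1/8.5 2.1/7.5 2.6/7.1 3.1/6.6 3.6/6.1
2 10 cx(s=0) 3.25 cz 57.6 -1.0/18.2 -1.0/15.3 -1.0/12.3 -1.0/10.3 0.9/9.4 1.9/8.4 2.4/7.9 2.9/7.4 3.4/6.9
2 5 cx(s=0) 3.72 cz 54.8 -1.0/19.2 -1.0/16.2 -1.0/13.2 1.5/11.2 2.5/10.2 3.0/9.2 3.2/8.7 3.5/8.2 3.8/7.7
2 0 cx(s=0) 4.00 cz 52.0 -1.0/20.0 -1.0/17.0 -1.0/14.0 0.5/12.0 1.5/11.0 2.5/10.0 3.0/9.5 3.5/9.0 4.0/8.5
```

```bash
cat > tgt.py <<'E'
from go import *
from geo import spring
import sys
O=np.array([.5246,-.1258]);YAW=114.0;HB=16.5
def tcp(cx,cz,th,lat=0):
    a=np.radians(YAW);R=down(YAW-180,th)
    u=np.array([np.cos(a),np.sin(a)]);w=np.array([-np.sin(a),np.cos(a)])
    c=np.r_[O+(u*cx+w*lat)/1000,cz/1000]
    return c+R.apply([0,HB/1000,0]),R
def at(s,h,th,lat=0,back=0):
    t=np.radians(th);cz=50+h+32.5*np.sin(t);s0,_=spring(0,cz,t)
    return tcp(s0-s+back*np.cos(t),cz+back*np.sin(t),th,lat)
def carr():  # present cell pose in carriage frame
    p,R=pose();c=p-R.apply([0,HB/1000,0]);a=np.radians(YAW);u=np.array([np.cos(a),np.sin(a)]);w=np.array([-np.sin(a),np.cos(a)])
    ax=-R.as_matrix()[:,0];th=np.degrees(np.arcsin(ax[2]));d=c[:2]-O
    cx,lat,cz=d@u*1000,d@w*1000,c[2]*1000
    s,off=spring(cx,cz,np.radians(th));h=cz-50-32.5*np.sin(np.radians(th))
    F=st()["contact_force"]
    print("cx %.2f lat %.2f cz %.2f th %.2f yaw %.2f roll %.2f | s %.2f h %.2f off %.2f | Fx %.2f Flat %.2f Fz %.2f"%(cx,lat,cz,th,np.degrees(np.arctan2(ax[1],ax[0])),np.degrees(np.arcsin(R.as_matrix()[2,2])),s,h,off,F[:2]@u,F[:2]@w,F[2]))
E
python3 - <<'E'
from tgt import *
report();p,R=at(0,2,40,back=40);print(p);d,r=delta(p,R);print("level shift",d.round(1),"rotvec",r.round(3))
E
```

```text
clk 6.85 p [471.3 182.2 139. ] rpy [-8.975e+01  4.000e-02 -7.893e+01] F [ 1.5   0.75 -1.94] M [ 0.087 -0.001  0.013] op 0.282
[ 0.50922598 -0.09126939  0.08596237]
level shift [275.6  52.8 -15.5] rotvec [-0.083 -0.215  0.695]
```

Emit:
arm_command(
  plan=[
    [[20, 0, -1.5], [0, 0, 0]],
    [[30, 0, -1.5], [0, 0, 0]],
    [[30, 0, -1.5], [0, 0, 0]],
    [[30, 0, -1.5], [0, 0, 0]],
    [[30, 0, -1.5], [0, 0, 0]],
    [[30, 0, -1.5], [0, 0, 0]],
    [[30, 0, -1.5], [0, 0, 0]],
    [[30, 0, -1.5], [0, 0, 0]],
    [[30, 0, -1.5], [0, 0, 0]],
    [[16, 0, -1.5], [0, 0, 0]],
  ],
)

```text
clock: 7.85
eef_pos: [0.5076, -0.0938, 0.1353]
ee_rot: [-90.1, 0.0, -79.0]
contact_force: [0.4, 0.0, -0.6]
opening: 0.282
```

Emit:
arm_command(
  plan=[
    [[0, 0, 0], [0, -0.1, 0]],
    [[0, 0, 0], [0, -0.125, 0]],
    [[0, 0, 0], [0, 0, 0.1]],
    [[0, 0, 0], [0, 0, 0.12]],
    [[0, 0, 0], [0, 0, 0.12]],
    [[0, 0, 0], [0, 0, 0.12]],
    [[0, 0, 0], [0, 0, 0.12]],
    [[0, 0, 0], [0, 0, 0.118]],
    [[0, 0, 0], [0, 0, 0]],
  ],
)

```text
clock: 8.75
eef_pos: [0.5078, -0.093, 0.1337]
ee_rot: [-90.2, 40.2, -66.3]
contact_force: [-0.5, -0.3, -2.1]
opening: 0.285
```

Run:
```python
from tgt import *
report();carr();p,R=at(0,2,40,back=25);print(p);d,r=delta(p,R);print("shift",d.round(1),"rotvec",r.round(3))
im=manip.get_image("scene");crop("scene",im,250,80,150,140,4.2,"p4.png")
im=manip.get_image("top");crop("top",im,260,130,150,140,4.2,"p5.png")
```

```text
clk 8.75 p [507.8 -93.  133.7] rpy [-90.22  40.23 -66.32] F [-0.52 -0.31 -2.07] M [-0.401 -0.21   0.027] op 0.285
cx 26.20 lat 2.03 cz 146.32 th 40.23 yaw 113.68 roll -0.17 | s -91.75 h 75.33 off -93.59 | Fx -0.07 Flat 0.60 Fz -2.07
[ 0.51389966 -0.10176663  0.07632055]
shift [45.1 37.   2.2] rotvec [ 0.    -0.004 -0.004]
```

View pics/p4.png

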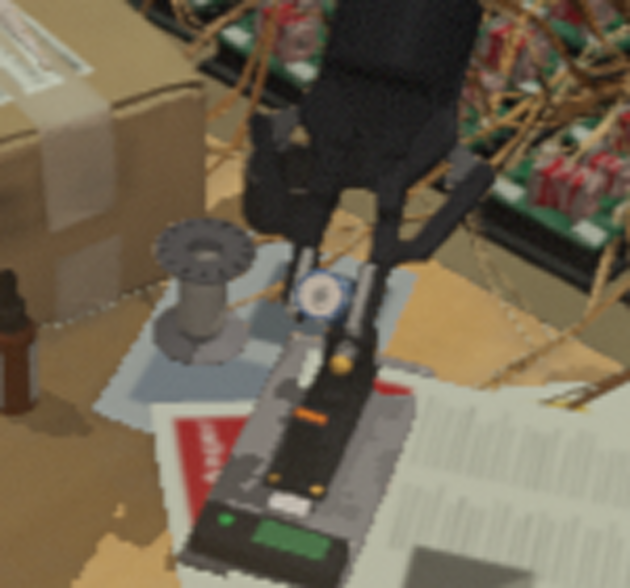

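View pics/p5.png

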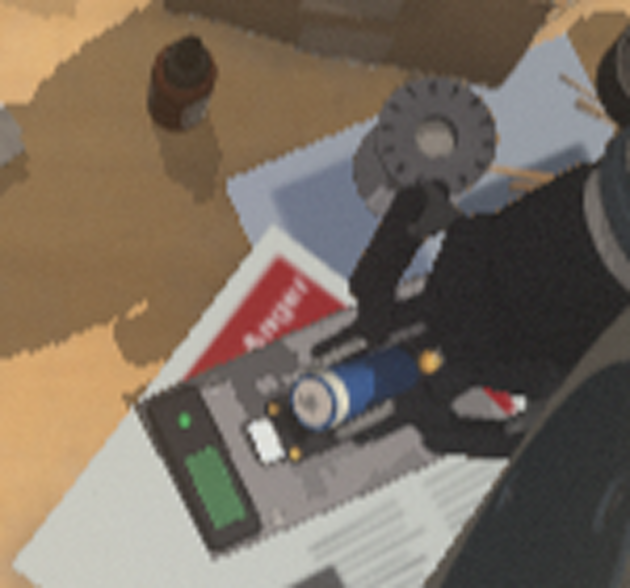

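Run:
```python
from tgt import *
from tri import tri
X,r=tri({"scene":np.array([326.3,149.6]),"top":np.array([334.1,225.6])})
p,R=pose();c=p-R.apply([0,HB/1000,0]);b=c+R.apply([-.0335,0,0])
print(X.round(4),r.round(2),b.round(4),(R.inv().apply(X-b)*1000).round(1))
print(proj("scene",b),proj("top",b))
```

```text
[ 0.5014 -0.0796  0.1691] [ 0.47  0.08 -0.25 -0.35] [ 0.5016 -0.0781  0.1693] [ 1.1 -0.7 -0.8]
[[326.22824016 149.8930404 ]] [[333.04556936 225.13708882]]
```

Emit:
arm_command(
  plan=[
    [[5, 4, 0.4], [0, 0, -0.004]],
    [[6, 5, 0.4], [0, 0, 0]],
    [[6, 5, 0.4], [0, 0, 0]],
    [[6, 5, 0.4], [0, 0, 0]],
    [[6, 5, 0.4], [0, 0, 0]],
    [[6, 5, 0.2], [0, 0, 0]],
    [[6, 5, 0], [0, 0, 0]],
    [[4, 3, 0], [0, 0, 0]],
    [[0, 0, 0], [0, 0, 0]],
  ],
)

```text
clock: 9.75
eef_pos: [0.5144, -0.1012, 0.0783]
ee_rot: [-90.1, 39.8, -66.1]
contact_force: [-0.3, -0.3, -0.5]
opening: 0.28
```

Run:
```python
from tgt import *
report();carr();p,R=at(0,2,40,back=4);d,r=delta(p,R);print("shift",d.round(1),"rotvec",r.round(3))
im=manip.get_image("scene");crop("scene",im,290,120,80,80,7.5,"p6.png")
im=manip.get_image("top");crop("top",im,300,180,90,70,8,"p7.png")
```

```text
clk 9.75 p [ 514.4 -101.2   78.3] rpy [-90.06  39.82 -66.1 ] F [-0.26 -0.29 -0.48] M [-0.312 -0.163 -0.002] op 0.28
cx 16.07 lat -0.70 cz 90.94 th 39.82 yaw 113.90 roll -0.05 | s -34.57 h 20.13 off -21.21 | Fx -0.16 Flat 0.36 Fz -0.48
shift [22.5  1.4 -0.7] rotvec [-0.    -0.001  0.003]
```

View pics/p6.png

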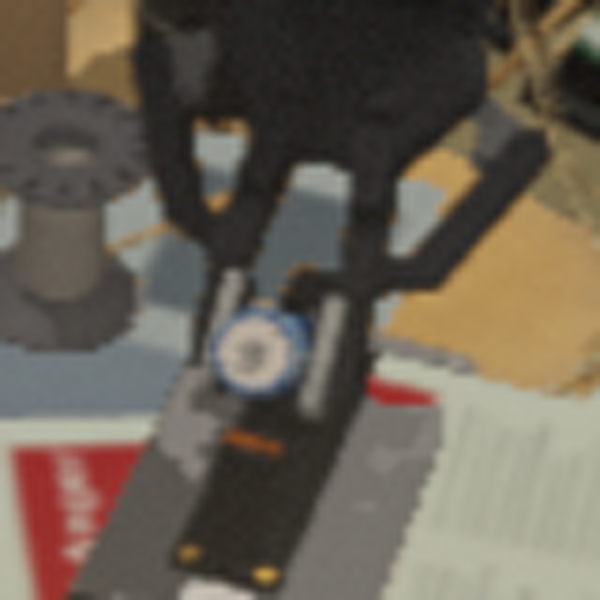

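View pics/p7.png

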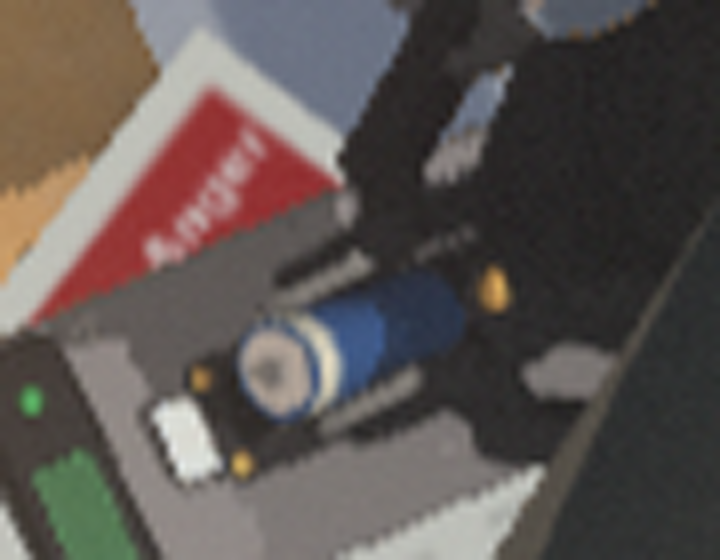

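Emit:
arm_command(
  plan=[
    [[4, 0.7, -0.3], [0, 0, 0.003]],
    [[5, 0.7, -0.3], [0, 0, 0]],
    [[5, 0, 0], [0, 0, 0]],
    [[5, 0, 0], [0, 0, 0]],
    [[3, 0, 0], [0, 0, 0]],
    [[0, 0, 0], [0, 0, 0]],
  ],
)

```text
clock: 10.45
eef_pos: [0.5208, -0.1163, 0.0635]
ee_rot: [-90.0, 39.9, -66.1]
contact_force: [0.1, -0.8, -1.0]
opening: 0.28
```

Run:
```python
from tgt import *
report();carr();p,R=at(0,2,40,back=0);d,r=delta(p,R);print("shift",d.round(1),"rotvec",r.round(3))
im=manip.get_image("scene");crop("scene",im,290,120,80,80,7.5,"p8.png")
im=manip.get_image("top");crop("top",im,300,180,90,70,8,"p9.png")
```

```text
clk 10.45 p [ 520.8 -116.3   63.5] rpy [-90.01  39.94 -66.08] F [ 0.06 -0.8  -0.96] M [-0.36  -0.203 -0.025] op 0.28
cx -0.38 lat -0.32 cz 76.18 th 39.94 yaw 113.92 roll -0.01 | s -5.82 h 5.31 off -1.90 | Fx -0.75 Flat 0.27 Fz -0.96
shift [ 4.4  0.6 -0.3] rotvec [-0.001 -0.001  0.001]
```

View pics/p8.png

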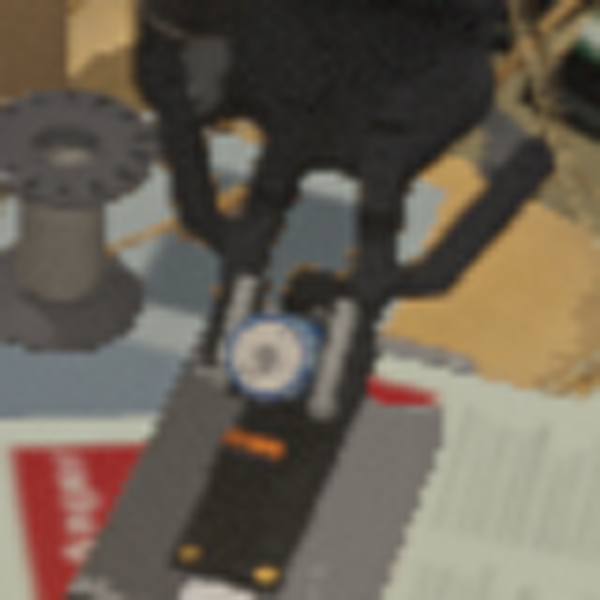

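View pics/p9.png

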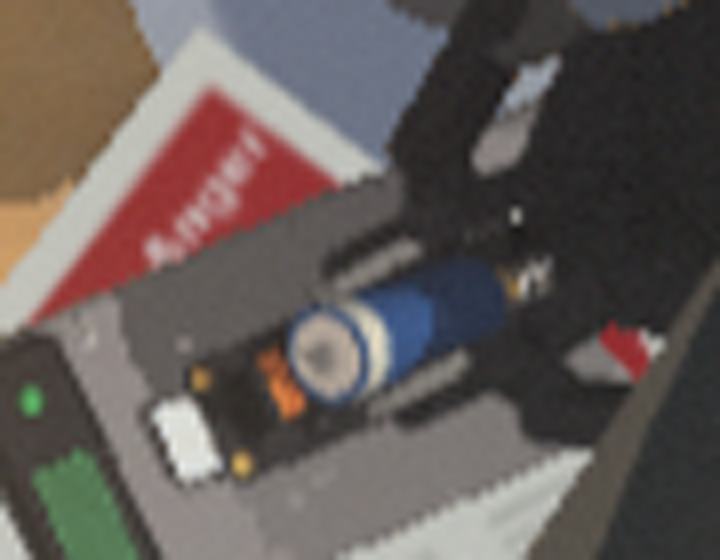

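Emit:
arm_command(
  plan=[
    [[1.5, 0.3, -0.1], [0, 0, 0]],
    [[1.5, 0.3, -0.1], [0, 0, 0]],
    [[1.4, 0, -0.1], [0, 0, 0]],
    [[0, 0, 0], [0, 0, 0]],
    [[0, 0, 0], [0, 0, 0]],
  ],
)

```text
clock: 11.05
eef_pos: [0.5216, -0.1188, 0.0606]
ee_rot: [-90.0, 39.9, -66.1]
contact_force: [0.0, 0.2, -0.5]
opening: 0.277
```

Run:
```python
from tgt import *
carr()
```

```text
cx -3.02 lat -0.07 cz 73.26 th 39.94 yaw 113.95 roll -0.00 | s -0.74 h 2.39 off 1.90 | Fx 0.15 Flat -0.09 Fz -0.51
```

Emit:
arm_command(
  plan=[
    [[0.77, -0.64, 0], [0, 0, 0]],
    [[0.77, -0.64, 0], [0, 0, 0]],
    [[0, 0, 0], [0, 0, 0]],
  ],
)

```text
clock: 11.35
eef_pos: [0.5223, -0.1205, 0.0607]
ee_rot: [-90.0, 40.0, -66.1]
contact_force: [0.1, 1.6, -0.6]
opening: 0.283
```

Run:
```python
from tgt import *
carr()
```

```text
cx -4.82 lat -0.03 cz 73.35 th 39.97 yaw 113.94 roll -0.01 | s 0.98 h 2.47 off 1.81 | Fx 1.45 Flat -0.74 Fz -0.60
```

Emit:
arm_command(
  plan=[
    [[0.77, -0.64, 0], [0, 0, 0]],
    [[0.77, -0.64, 0], [0, 0, 0]],
    [[0, 0, 0], [0, 0, 0]],
  ],
)

```text
clock: 11.65
eef_pos: [0.5231, -0.1223, 0.0607]
ee_rot: [-90.0, 40.0, -66.1]
contact_force: [-0.5, 3.0, -0.9]
opening: 0.28
```

Run:
```python
from tgt import *
carr()
```

```text
cx -6.76 lat -0.03 cz 73.32 th 39.98 yaw 113.95 roll -0.01 | s 2.95 h 2.44 off 1.85 | Fx 2.91 Flat -0.73 Fz -0.95
```

```bash
cat > rows.py <<'E'
from tgt import *
def rows(wps,lat=0):
    p,R=pose();out=[]
    for s,h,th in wps:
        p2,R2=at(s,h,th,lat);d=R.inv().apply(p2-p)*1000;r=(R.inv()*R2).as_rotvec()
        out.append([[round(v,1)+0. for v in d],[round(v,3)+0. for v in r]])
        # follow rounded command
        p=p+R.apply(np.array(out[-1][0])/1000);R=R*Ro.from_rotvec(out[-1][1])
    print(out)
E
python3 - <<'E'
from rows import *
rows([(3.9,2.3,38.5),(4.9,2.2,37),(5.9,2.1,35.5),(6.8,2,34),(7.6,2,32.5)])
E
```

```text
[[[np.float64(1.2), np.float64(0.4), np.float64(0.0)], [np.float64(0.0), np.float64(-0.001), np.float64(-0.026)]], [[np.float64(1.3), np.float64(0.3), np.float64(0.0)], [np.float64(0.0), np.float64(0.0), np.float64(-0.026)]], [[np.float64(1.3), np.float64(0.3), np.float64(0.0)], [np.float64(0.0), np.float64(0.0), np.float64(-0.026)]], [[np.float64(1.2), np.float64(0.4), np.float64(0.0)], [np.float64(0.0), np.float64(0.0), np.float64(-0.026)]], [[np.float64(1.1), np.float64(0.4), np.float64(0.0)], [np.float64(0.0), np.float64(0.0), np.float64(-0.027)]]]
```

Emit:
arm_command(
  plan=[
    [[1.2, 0.4, 0], [0, 0, -0.026]],
    [[1.3, 0.3, 0], [0, 0, -0.026]],
    [[1.3, 0.3, 0], [0, 0, -0.026]],
    [[1.2, 0.4, 0], [0, 0, -0.026]],
    [[1.1, 0.4, 0], [0, 0, -0.027]],
    [[0, 0, 0], [0, 0, 0]],
  ],
)

```text
clock: 12.25
eef_pos: [0.5241, -0.1249, 0.0559]
ee_rot: [-90.0, 32.4, -66.0]
contact_force: [-2.3, 6.2, 1.8]
opening: 0.284
```

```bash
sed -i 's/\[round(v,1)+0\. for v in d\],\[round(v,3)+0\. for v in r\]/[float(round(v,1)+0) for v in d],[float(round(v,3)+0) for v in r]/' rows.py
python3 - <<'E'
from rows import *
carr()
rows([(8.4,2,31),(9.2,2,29.5),(10,2,28),(10.5,2,26.5)])
E
```

```text
cx -7.79 lat 0.09 cz 69.83 th 32.40 yaw 113.99 roll -0.03 | s 6.31 h 2.41 off 0.95 | Fx 6.61 Flat -0.42 Fz 1.79
[[[2.2, 0.1, 0.1], [0.0, 0.0, -0.024]], [[1.2, 0.5, 0.0], [0.0, 0.0, -0.027]], [[1.1, 0.4, 0.0], [0.0, 0.0, -0.026]], [[0.9, 0.6, 0.0], [0.0, 0.0, -0.026]]]
```

Emit:
arm_command(
  plan=[
    [[1.5, 0.1, 0.1], [0, 0, -0.024]],
    [[1.5, 0.5, 0], [0, 0, -0.027]],
    [[1.4, 0.4, 0], [0, 0, -0.026]],
    [[0.9, 0.4, 0], [0, 0, 0]],
    [[0, 0, 0], [0, 0, 0]],
    [[0, 0, 0], [0, 0, 0]],
  ],
)

```text
clock: 12.85
eef_pos: [0.5254, -0.1279, 0.0525]
ee_rot: [-90.1, 28.1, -66.0]
contact_force: [-3.9, 7.4, 6.2]
opening: 0.279
```

Run:
```python
from rows import *
carr();report()
rows([(10.5,2,27),(10.6,2,25),(10.7,2,23),(10.7,2,21)])
```

```text
cx -10.03 lat 0.08 cz 67.02 th 28.15 yaw 113.97 roll -0.04 | s 10.09 h 1.69 off 1.30 | Fx 8.37 Flat 0.55 Fz 6.17
clk 12.85 p [ 525.4 -127.9   52.5] rpy [-90.05  28.15 -66.03] F [-3.9   7.42  6.17] M [ 1.293  0.604 -0.017] op 0.279
[[[0.7, 0.1, 0.1], [0.001, 0.0, -0.02]], [[0.7, 1.1, 0.0], [0.0, 0.0, -0.035]], [[0.7, 1.0, 0.0], [0.0, -0.001, -0.035]], [[0.6, 1.2, 0.0], [0.0, 0.0, -0.035]]]
```

Run:
```python
from rows import *
im=manip.get_image("scene");crop("scene",im,300,130,60,60,10,"q1.png")
im=manip.get_image("top");crop("top",im,310,190,75,55,10,"q2.png")
p,R=pose();c=p-R.apply([0,HB/1000,0]);b=c+R.apply([-.0335,0,0])
for n,(u,v) in (("scene",(300,130)),("top",(310,190))): print(n,((proj(n,b)-[u,v]+.5)*10-.5).round(0))
carr()
```

```text
scene [[265. 411.]]
top [[316. 342.]]
cx -10.10 lat 0.07 cz 67.00 th 28.15 yaw 113.97 roll -0.04 | s 10.17 h 1.67 off 1.31 | Fx 8.26 Flat 0.83 Fz 7.71
```

View pics/q1.png

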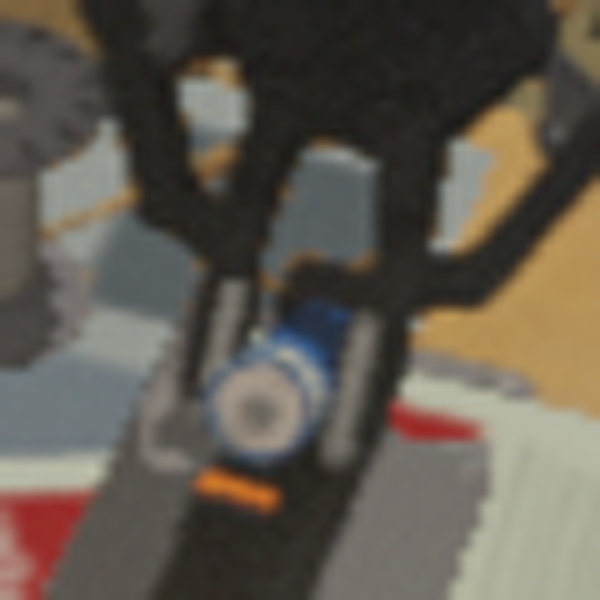

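View pics/q2.png

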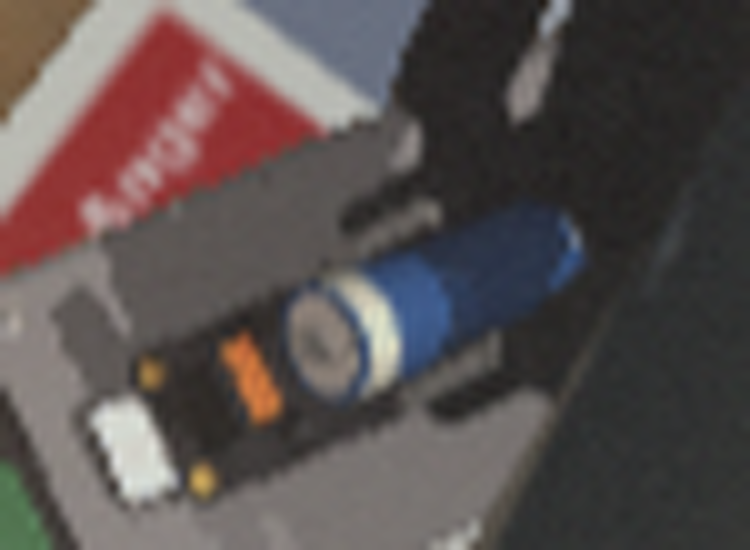

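Emit:
arm_command(
  plan=[
    [[0.7, 0.1, 0.1], [0, 0, -0.02]],
    [[0.7, 1.0, 0], [0, 0, -0.035]],
    [[0.7, 1.0, 0], [0, 0, -0.035]],
    [[0.6, 1.1, 0], [0, 0, -0.035]],
    [[0, 0, 0], [0, 0, 0]],
  ],
)

```text
clock: 13.45
eef_pos: [0.5256, -0.1283, 0.0482]
ee_rot: [-90.1, 20.9, -66.0]
contact_force: [-4.3, 9.0, 3.7]
opening: 0.28
```

Run:
```python
from rows import *
carr();report()
rows([(10.8,2,20),(10.8,2,18),(10.8,1.8,16),(10.8,1.6,14)])
```

```text
cx -8.56 lat 0.10 cz 63.59 th 20.93 yaw 114.00 roll -0.06 | s 10.08 h 1.98 off 0.18 | Fx 10.00 Flat 0.30 Fz 3.75
clk 13.45 p [ 525.6 -128.3   48.2] rpy [-90.06  20.93 -66.  ] F [-4.34  9.01  3.75] M [1.276 0.563 0.011] op 0.28
[[[0.9, 0.2, 0.1], [0.001, 0.0, -0.016]], [[0.6, 1.2, 0.0], [0.0, 0.0, -0.035]], [[0.6, 1.3, 0.0], [0.0, 0.0, -0.035]], [[0.6, 1.3, 0.0], [0.0, 0.0, -0.035]]]
```

Emit:
arm_command(
  plan=[
    [[0.8, 0.2, 0], [0, 0, -0.016]],
    [[0.6, 1.2, 0], [0, 0, -0.035]],
    [[0.6, 1.3, 0], [0, 0, -0.035]],
    [[0.6, 1.3, 0], [0, 0, -0.035]],
    [[0, 0, 0], [0, 0, 0]],
  ],
)

```text
clock: 13.95
eef_pos: [0.5261, -0.1294, 0.0435]
ee_rot: [-90.1, 14.0, -66.0]
contact_force: [-4.7, 9.0, 4.7]
opening: 0.278
```

Run:
```python
from rows import *
carr();report()
rows([(10.8,1.8,13),(10.8,1.8,11),(10.8,1.6,9),(10.8,1.6,7)])
im=manip.get_image("scene");crop("scene",im,300,130,60,60,10,"q3.png")
im=manip.get_image("top");crop("top",im,310,190,75,55,10,"q4.png")
```

```text
cx -7.90 lat 0.10 cz 59.52 th 13.99 yaw 114.01 roll -0.05 | s 10.71 h 1.66 off -0.21 | Fx 10.14 Flat 0.67 Fz 4.70
clk 13.95 p [ 526.1 -129.4   43.5] rpy [-90.06  13.99 -65.99] F [-4.73  8.99  4.7 ] M [1.295 0.576 0.012] op 0.278
[[[0.4, 0.4, 0.1], [0.001, 0.0, -0.017]], [[0.6, 1.1, 0.0], [0.0, 0.0, -0.035]], [[0.5, 1.4, 0.0], [0.0, 0.0, -0.035]], [[0.6, 1.1, 0.0], [0.0, 0.0, -0.035]]]
```

View pics/q4.png

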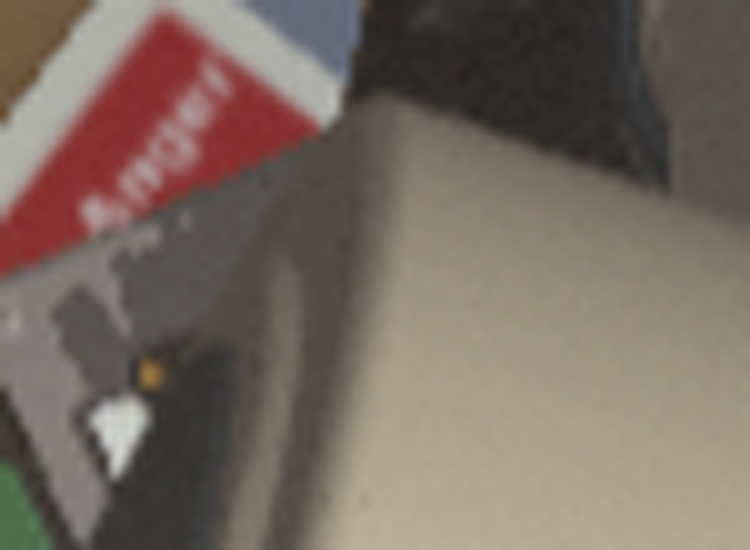

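View pics/q3.png

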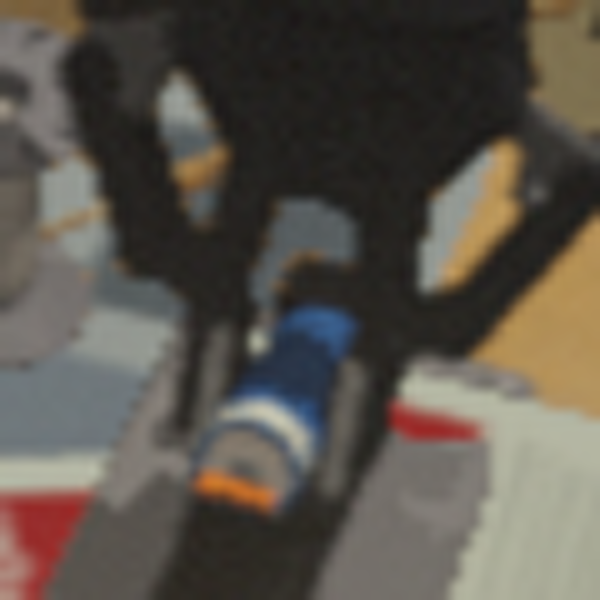

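Emit:
arm_command(
  plan=[
    [[0.5, 0.4, 0.1], [0, 0, -0.017]],
    [[0.6, 1.1, 0], [0, 0, -0.035]],
    [[0.5, 1.2, 0], [0, 0, -0.035]],
    [[0, 0, 0], [0, 0, 0]],
  ],
)

```text
clock: 14.45
eef_pos: [0.5264, -0.1304, 0.0403]
ee_rot: [-90.1, 9.0, -66.0]
contact_force: [-3.9, 9.0, 3.1]
opening: 0.283
```

Run:
```python
from rows import *
carr();report()
rows([(10.8,1.8,8),(10.8,1.6,6),(10.8,1.5,4),(10.8,1.5,2)])
```

```text
cx -7.50 lat 0.15 cz 56.56 th 9.00 yaw 114.00 roll -0.06 | s 10.94 h 1.47 off -0.54 | Fx 9.78 Flat -0.08 Fz 3.08
clk 14.45 p [ 526.4 -130.4   40.3] rpy [-90.07   9.   -66.  ] F [-3.91  8.96  3.08] M [1.379 0.644 0.01 ] op 0.283
[[[0.1, 0.3, 0.2], [0.001, 0.0, -0.018]], [[0.6, 1.3, 0.0], [0.0, 0.0, -0.034]], [[0.6, 1.2, 0.0], [0.0, 0.0, -0.035]], [[0.5, 1.1, 0.0], [0.0, 0.0, -0.035]]]
```

Emit:
arm_command(
  plan=[
    [[0.3, 0.3, 0.1], [0, 0, -0.018]],
    [[0.6, 1.2, 0], [0, 0, -0.034]],
    [[0.6, 1.2, 0], [0, 0, -0.035]],
    [[0, 0, 0], [0, 0, 0]],
  ],
)

```text
clock: 14.85
eef_pos: [0.5268, -0.1314, 0.0371]
ee_rot: [-90.1, 4.0, -66.0]
contact_force: [-4.6, 9.6, 2.8]
opening: 0.281
```

Run:
```python
from rows import *
carr();report()
rows([(10.8,1.5,3),(10.8,1.3,1),(10.8,1.0,0)])
im=manip.get_image("scene");crop("scene",im,300,130,60,60,10,"q5.png")
```

```text
cx -7.18 lat 0.22 cz 53.52 th 4.02 yaw 114.01 roll -0.08 | s 11.03 h 1.24 off -0.82 | Fx 10.62 Flat 0.27 Fz 2.81
clk 14.85 p [ 526.8 -131.4   37.1] rpy [-90.08   4.02 -65.99] F [-4.57  9.59  2.81] M [1.289 0.677 0.06 ] op 0.281
[[[0.0, 0.3, 0.2], [0.001, 0.0, -0.018]], [[0.6, 1.4, 0.0], [0.0, 0.0, -0.035]], [[0.3, 0.8, 0.0], [0.0, 0.0, -0.017]]]
```

View pics/q5.png

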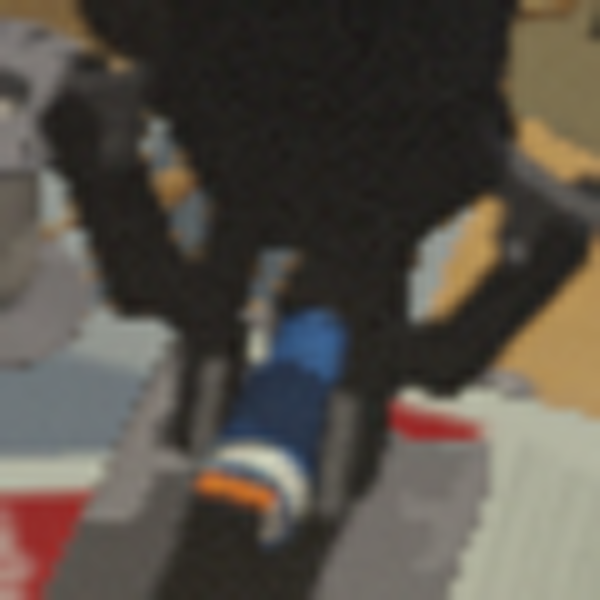

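Run:
```python
from rows import *
p,R=pose();c=p-R.apply([0,HB/1000,0]);n="scene"
import math
pts=[c+R.apply([-.0325,.013*math.cos(t),.013*math.sin(t)]) for t in np.linspace(0,6.28,40)]
pts2=[c+R.apply([-.026,.013*math.cos(t),.013*math.sin(t)]) for t in np.linspace(0,6.28,40)]
a=np.radians(YAW);u=np.array([np.cos(a),np.sin(a)]);w=np.array([-np.sin(a),np.cos(a)])
lip=[np.r_[O+(u*x+w*y)/1000,.0685] for x,y in((29,-9),(34.5,-9),(34.5,9),(29,9))]
im=cv2.imread("pics/q5.png")
for P,col in((pts,(255,255,255)),(pts2,(0,255,255)),(lip,(0,255,0))):
    cv2.polylines(im,[np.round((proj(n,np.array(P))-[300,130]+.5)*10-.5).astype(np.int32)],True,col,1)
cv2.imwrite("pics/q6.png",im)
```

```text
(no output)
```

View pics/q6.png

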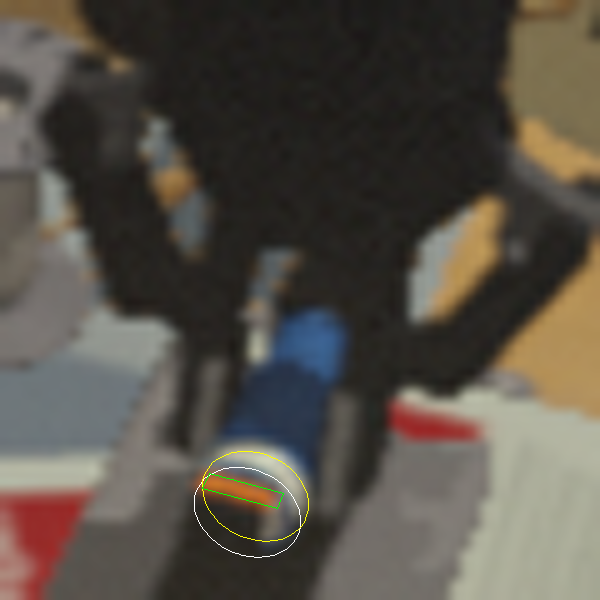

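Emit:
arm_command(
  plan=[
    [[0.1, 0.3, 0.2], [0, 0, -0.018]],
    [[0.6, 1.2, 0], [0, 0, -0.035]],
    [[0.3, 0.8, 0], [0, 0, -0.017]],
    [[0, 0, 0], [0, 0, 0]],
    [[0, 0, 0], [0, 0, 0]],
  ],
)

```text
clock: 15.4
eef_pos: [0.5275, -0.1326, 0.0347]
ee_rot: [-90.1, 0.0, -66.0]
contact_force: [-5.5, 9.4, 3.8]
opening: 0.277
```

Run:
```python
from rows import *
carr();report()
rows([(10.8,0.5,0),(10.8,0.,0),(10.8,0,0)])
im=manip.get_image("scene");crop("scene",im,300,130,60,60,10,"q7.png")
```

```text
cx -7.42 lat 0.09 cz 51.22 th 0.04 yaw 113.98 roll -0.08 | s 11.42 h 1.19 off -1.19 | Fx 10.78 Flat 1.20 Fz 3.80
clk 15.4 p [ 527.5 -132.6   34.7] rpy [-9.008e+01  4.000e-02 -6.602e+01] F [-5.48  9.36  3.8 ] M [ 1.405  0.701 -0.031] op 0.277
[[[-0.6, 0.7, 0.1], [0.001, 0.0, -0.001]], [[0.0, 0.5, 0.0], [0.0, 0.0, 0.0]], [[0.0, 0.0, 0.0], [0.0, 0.0, 0.0]]]
```

View pics/q7.png

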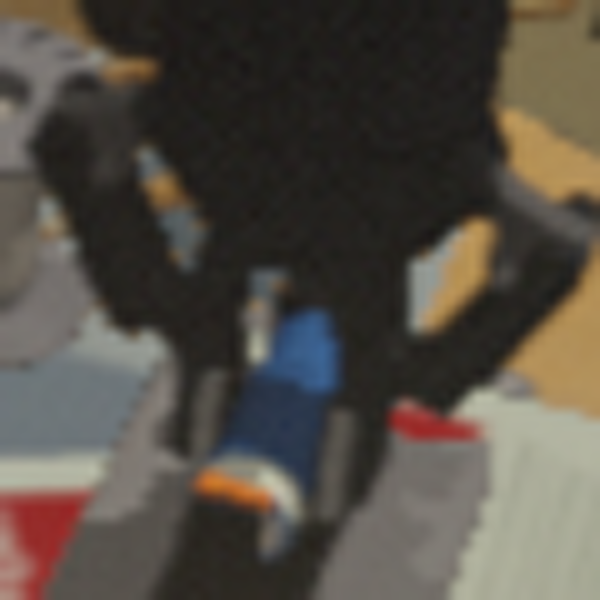

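Emit:
arm_command(
  plan=[
    [[-0.2, 0.4, 0], [0, 0, 0]],
    [[-0.1, 0.4, 0], [0, 0, 0]],
    [[0, 0, 0], [0, 0, 0]],
    [[0, 0, 0], [0, 0, 0]],
  ],
)

```text
clock: 15.85
eef_pos: [0.5277, -0.1326, 0.0342]
ee_rot: [-90.0, 0.0, -66.0]
contact_force: [-4.9, 9.4, 4.9]
opening: 0.283
```

Run:
```python
from rows import *
carr();report()
```

```text
cx -7.45 lat -0.11 cz 50.69 th 0.03 yaw 113.96 roll -0.05 | s 11.45 h 0.68 off -0.68 | Fx 10.55 Flat 0.63 Fz 4.89
clk 15.85 p [ 527.7 -132.6   34.2] rpy [-9.005e+01  3.000e-02 -6.604e+01] F [-4.86  9.38  4.89] M [ 1.406  0.766 -0.152] op 0.283
```

Emit:
arm_command(
  plan=[
    [[0, 0.4, 0], [0, 0, 0]],
    [[0, 0.3, 0], [0, 0, 0]],
    [[0, 0, 0], [0, 0, 0]],
  ],
)

```text
clock: 16.15
eef_pos: [0.5279, -0.1326, 0.0338]
ee_rot: [-90.0, 0.0, -66.0]
contact_force: [-5.4, 10.7, 9.1]
opening: 0.283
```

Run:
```python
from rows import *
carr();report()
```

```text
cx -7.53 lat -0.30 cz 50.34 th 0.01 yaw 113.97 roll -0.03 | s 11.53 h 0.34 off -0.33 | Fx 11.99 Flat 0.53 Fz 9.08
clk 16.15 p [ 527.9 -132.6   33.8] rpy [-9.003e+01  1.000e-02 -6.603e+01] F [-5.36 10.74  9.08] M [1.548 0.864 0.033] op 0.283
```

Emit:
arm_command(
  plan=[
    [[-0.8, -0.4, 0], [0, 0, 0]],
    [[-1, 0, 0], [0, 0, 0]],
    [[-1, 0, 0], [0, 0, 0]],
    [[-1, 0, 0], [0, 0, 0]],
    [[-1, 0, 0], [0, 0, 0]],
    [[0, 0, 0], [0, 0, 0]],
  ],
)

```text
clock: 16.75
eef_pos: [0.5264, -0.129, 0.034]
ee_rot: [-90.0, -0.1, -66.0]
contact_force: [-3.7, 4.2, 3.4]
opening: 0.281
```

Run:
```python
from rows import *
carr();report()
```

```text
cx -3.61 lat -0.40 cz 50.47 th -0.07 yaw 113.98 roll 0.00 | s 7.61 h 0.51 off -0.52 | Fx 5.35 Flat 1.61 Fz 3.40
clk 16.75 p [ 526.4 -129.    34. ] rpy [-9.000e+01 -7.000e-02 -6.602e+01] F [-3.65  4.23  3.4 ] M [0.787 0.605 0.025] op 0.281
```

Emit:
arm_command(
  plan=[
    [[-1, 0, 0], [0, 0, 0]],
    [[-1, 0, 0], [0, 0, 0]],
    [[0, 0, 0], [0, 0, 0]],
  ],
)

```text
clock: 17.05
eef_pos: [0.5258, -0.1275, 0.0339]
ee_rot: [-90.0, -0.1, -66.0]
contact_force: [-5.0, 4.2, 4.9]
opening: 0.278
```

Run:
```python
from rows import *
carr();report()
```

```text
cx -1.98 lat -0.42 cz 50.42 th -0.07 yaw 113.97 roll -0.01 | s 5.98 h 0.45 off -0.46 | Fx 5.90 Flat 2.90 Fz 4.91
clk 17.05 p [ 525.8 -127.5   33.9] rpy [-9.001e+01 -7.000e-02 -6.603e+01] F [-5.05  4.21  4.91] M [0.597 0.763 0.005] op 0.278
```

Emit:
arm_command(
  plan=[
    [[-0.7, 0, 0], [0, 0, 0]],
    [[-0.3, 0, 0], [0, 0, 0]],
    [[0, 0, 0], [0, 0, 0]],
  ],
)

```text
clock: 17.35
eef_pos: [0.5256, -0.127, 0.0339]
ee_rot: [-90.0, -0.1, -66.0]
contact_force: [-4.4, 1.3, 5.3]
opening: 0.278
```

Run:
```python
from rows import *
carr();report()
```

```text
cx -1.46 lat -0.47 cz 50.43 th -0.09 yaw 113.97 roll 0.00 | s 5.46 h 0.48 off -0.49 | Fx 2.96 Flat 3.53 Fz 5.27
clk 17.35 p [ 525.6 -127.    33.9] rpy [-90.    -0.09 -66.03] F [-4.42  1.27  5.27] M [0.189 0.757 0.022] op 0.278
```

Emit:
arm_command(
  plan=[
    [[-0.3, 0, -0.4], [0, 0, 0]],
    [[0, 0, -0.3], [0, 0, 0]],
    [[0, 0, 0], [0, 0, 0]],
  ],
  force=30,
)

```text
clock: 17.65
eef_pos: [0.5256, -0.1269, 0.0339]
ee_rot: [-89.9, -0.1, -66.0]
contact_force: [-1.6, 1.9, 5.5]
opening: 0.284
```

Run:
```python
from rows import *
carr();report()
im=manip.get_image("scene");crop("scene",im,300,130,60,60,10,"q8.png")
```

```text
cx -1.37 lat -0.41 cz 50.41 th -0.11 yaw 113.96 roll 0.06 | s 5.37 h 0.47 off -0.48 | Fx 2.39 Flat 0.73 Fz 5.51
clk 17.65 p [ 525.6 -126.9   33.9] rpy [-89.94  -0.11 -66.04] F [-1.63  1.88  5.51] M [0.265 0.423 0.011] op 0.284
```

View pics/q8.png

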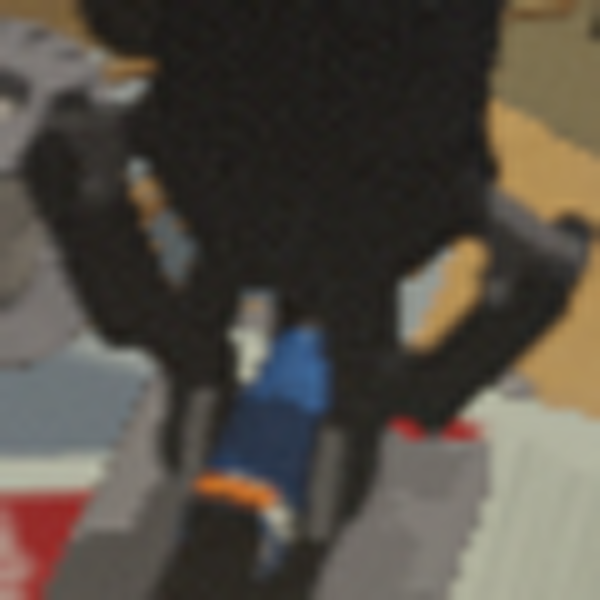

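Emit:
arm_command(
  plan=[
    [[0, 0, 0], [0, 0, 0]],
    [[0, 0, 0], [0, 0, 0]],
    [[0, 0, 0], [0, 0, 0]],
    [[0, 0, 0], [0, 0, 0]],
    [[0, 0, 0], [0, 0, 0]],
  ],
  hand=0.6,
)

```text
clock: 18.2
eef_pos: [0.5251, -0.1269, 0.0335]
ee_rot: [-90.0, -0.1, -66.1]
contact_force: [-0.5, -0.5, 0.6]
opening: 0.601
```

Run:
```python
from rows import *
carr();report()
im=manip.get_image("scene");crop("scene",im,290,120,80,80,7.5,"q9.png")
```

```text
cx -1.16 lat -0.07 cz 50.02 th -0.07 yaw 113.95 roll 0.01 | s 5.16 h 0.06 off -0.06 | Fx -0.23 Flat 0.62 Fz 0.59
clk 18.2 p [ 525.1 -126.9   33.5] rpy [-8.999e+01 -7.000e-02 -6.605e+01] F [-0.48 -0.47  0.59] M [-0.03  -0.02  -0.035] op 0.601
```

View pics/q9.png

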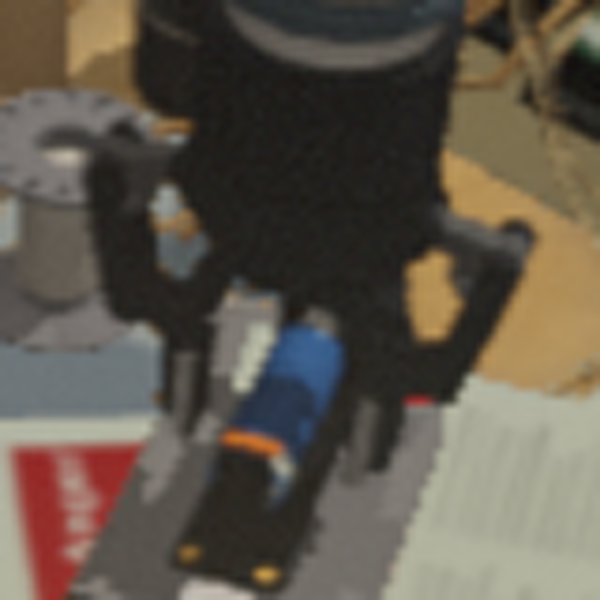

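Released, with no remaining force. Retreat straight up, then back out of the view.

Emit:
arm_command(
  plan=[
    [[0, -6, 0], [0, 0, 0]],
    [[0, -12, 0], [0, 0, 0]],
    [[0, -20, 0], [0, 0, 0]],
    [[0, -20, 0], [0, 0, 0]],
    [[0, -20, 0], [0, 0, 0]],
    [[0, -20, 0], [0, 0, 0]],
    [[0, -20, 0], [0, 0, 0]],
    [[0, -20, 0], [0, 0, 0]],
    [[0, 0, 0], [0, 0, 0]],
  ],
)

```text
clock: 19.15
eef_pos: [0.5268, -0.1271, 0.1752]
ee_rot: [-89.7, -0.3, -66.1]
contact_force: [-0.3, -0.4, -0.1]
opening: 0.598
```

Emit:
arm_command(
  plan=[
    [[25, 0, -15], [0, 0, 0]],
    [[30, 0, -15], [0, 0, 0]],
    [[30, 0, -15], [0, 0, 0]],
    [[30, 0, -15], [0, 0, 0]],
    [[30, 0, -15], [0, 0, 0]],
    [[30, 0, -15], [0, 0, 0]],
    [[30, 0, -15], [0, 0, 0]],
    [[30, 0, -15], [0, 0, 0]],
    [[30, 0, -15], [0, 0, 0]],
    [[0, 0, 0], [0, 0, 0]],
  ],
)

```text
clock: 20.15
eef_pos: [0.5086, -0.4274, 0.1716]
ee_rot: [-90.0, -0.2, -66.2]
contact_force: [0.8, 0.6, 0.2]
opening: 0.595
```

Run:
```python
from rows import *
report()
a=manip.get_image("top");b=manip.get_image("scene")
cv2.imwrite("pics/top9.png",a[:,:,::-1]);cv2.imwrite("pics/scene9.png",b[:,:,::-1])
from ov import overlay
A=np.radians(114);u=np.array([np.cos(A),np.sin(A)]);w=np.array([-np.sin(A),np.cos(A)])
f=lambda P:np.array([np.r_[O+(u*x+w*y)/1000,z/1000] for x,y,z in P])
ring=lambda X:[[X,13*np.cos(t),50+13*np.sin(t)] for t in np.linspace(0,6.28,30)]
polys=[(f(ring(-32.5)),(255,255,255)),(f(ring(32.5)),(255,255,255))]
overlay("top","pics/top9.png",(300,185,80,65),9,polys,"r1.png");overlay("scene","pics/scene9.png",(290,135,70,75),8,polys,"r2.png")
crop("scene",b,290,135,70,75,8,"r3.png");crop("top",a,300,185,80,65,9,"r4.png")
```

```text
clk 20.15 p [ 508.6 -427.4  171.6] rpy [-90.    -0.16 -66.23] F [0.8  0.58 0.19] M [-0.013 -0.001  0.053] op 0.595
```

View pics/r1.png

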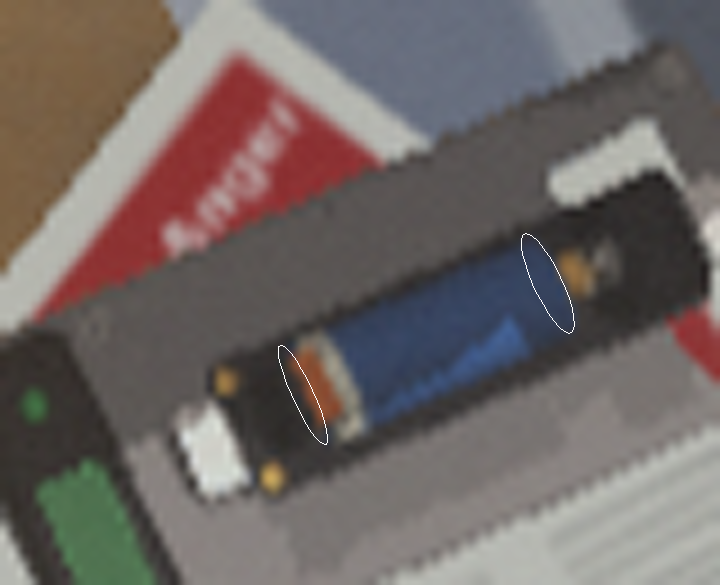

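View pics/r2.png

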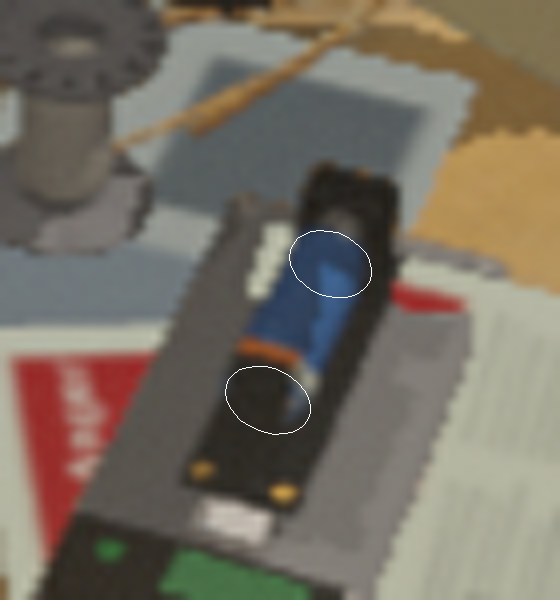

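View pics/top9.png

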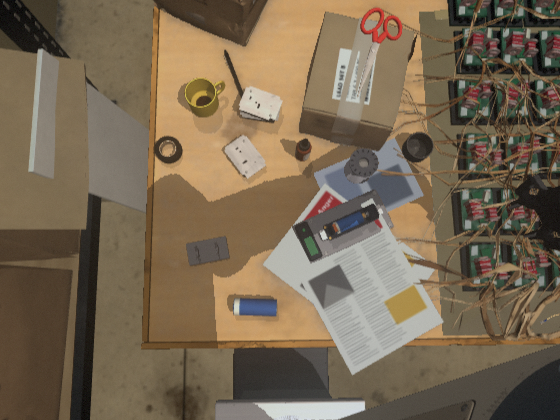

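```bash
python3 -c "
from cell import manip
print(manip.close_job()); s=manip.get_state(); print(s['clock'])"
```

```text
the job is handed in; nothing more can be done
None
the job is handed in; nothing more can be done
```

The blue 26 mm cell is loaded in the tester, released, and the job is handed in. I used about 20 s of the 61 s, and no verdict was reported.

- **Choice of cell:** I took the cell on the stand, not the larger loose one beside it.
- **Insertion:** I lifted the cell with its button end raised 40°, and the spring engaged within about 1 mm of where the images put it. I pressed it in to about 11 mm while rolling the cell level. I then let it slide forward until the force fell off and it stopped advancing at the end stop, and opened the gripper.
- **Forces:** The readings I took peaked at about 12 N along the spring and 9 N vertically, against the 30 N limit. These come from pauses between moves, so I did not see every moment in between.
- **Last checks:** After release the force was near zero. Both cameras show the cell lying level on the centre line with its button end under the lip. It sits about 1 mm nearer the spring than my overlay predicted, which is well within tolerance. The module, bottle and spool appear where they started, and the arm is about 0.3 m clear of the tester.
- **Not measured directly:** The cell's final height and tilt come from the arm readings and the pictures only.

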